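# Shut the seed tins on the bracket and stand them in the turntable tray

## Task

Shut all three side flaps of every seed tin on the bench: hold the tin and wipe a flap flat against the near upright of the bent steel bracket, then turn the tin so that the next flapped side meets the upright, until all are shut; do not push the flaps with the gripper's fingers. Turn the turntable by the pegs on its rim so that the grey tray faces the tongue with the brass diamond, and stand all the tins upright inside the tray. Leave everything else on the bench where it is.

Things in the scene. Friction and masses are not known exactly. Their poses are not given: they have to be found in the camera images.
- tinA: upright square galvanised seed tin, 50 x 50 x 110 mm tall, about 0.36 kg, heavy foot; the tins are alike, one may be absent. Origin: centre of its underside, z up. Three sides (+x, -y and -x) each carry a hinged steel flap 14 to 60 mm above the underside; above 60 mm all four sides are bare for the gripper. A flapped side wipes shut when the tin passes an upright hinge edge first
- flapA1 (a joint): angle of the flap on the +x side of tin A, rad: 0 shut flat, 1.57 standing straight out like a door, at most 1.75. Flap 40 long, 46 high, 3 mm thick; vertical hinge at x 27, y -24 mm in the tin's frame; shut, it reaches to y +16, its outer face 28.5 mm from the tin's axis. Stiff hinge (friction 0.035 N m), stays where left
- flapA2 (a joint): angle of the flap on the -y side of tin A, rad: 0 shut flat, 1.57 standing straight out, at most 1.75. Like the +x flap turned by -90 deg about z: vertical hinge at x -24, y -27 mm in the tin's frame; shut, it reaches to x +16, its outer face 28.5 mm from the tin's axis. Stiff hinge (0.035 N m), stays where left
- flapA3 (a joint): angle of the flap on the -x side of tin A, rad: 0 shut flat, 1.57 standing straight out, at most 1.75. Like the +x flap turned by 180 deg about z: vertical hinge at x -27, y +24 mm in the tin's frame; shut, it reaches to y -16, its outer face 28.5 mm from the tin's axis. Stiff hinge (0.035 N m), stays where left
- tinB: upright square galvanised seed tin, 50 x 50 x 110 mm tall, about 0.36 kg, heavy foot; the tins are alike, one may be absent. Origin: centre of its underside, z up. Three sides (+x, -y and -x) each carry a hinged steel flap 14 to 60 mm above the underside; above 60 mm all four sides are bare for the gripper. A flapped side wipes shut when the tin passes an upright hinge edge first
- flapB1 (a joint): angle of the flap on the +x side of tin B, rad: 0 shut flat, 1.57 standing straight out like a door, at most 1.75. Flap 40 long, 46 high, 3 mm thick; vertical hinge at x 27, y -24 mm in the tin's frame; shut, it reaches to y +16, its outer face 28.5 mm from the tin's axis. Stiff hinge (friction 0.035 N m), stays where left
- flapB2 (a joint): angle of the flap on the -y side of tin B, rad: 0 shut flat, 1.57 standing straight out, at most 1.75. Like the +x flap turned by -90 deg about z: vertical hinge at x -24, y -27 mm in the tin's frame; shut, it reaches to x +16, its outer face 28.5 mm from the tin's axis. Stiff hinge (0.035 N m), stays where left
- flapB3 (a joint): angle of the flap on the -x side of tin B, rad: 0 shut flat, 1.57 standing straight out, at most 1.75. Like the +x flap turned by 180 deg about z: vertical hinge at x -27, y +24 mm in the tin's frame; shut, it reaches to y -16, its outer face 28.5 mm from the tin's axis. Stiff hinge (0.035 N m), stays where left
- tinC: upright square galvanised seed tin, 50 x 50 x 110 mm tall, about 0.36 kg, heavy foot; the tins are alike, one may be absent. Origin: centre of its underside, z up. Three sides (+x, -y and -x) each carry a hinged steel flap 14 to 60 mm above the underside; above 60 mm all four sides are bare for the gripper. A flapped side wipes shut when the tin passes an upright hinge edge first
- flapC1 (a joint): angle of the flap on the +x side of tin C, rad: 0 shut flat, 1.57 standing straight out like a door, at most 1.75. Flap 40 long, 46 high, 3 mm thick; vertical hinge at x 27, y -24 mm in the tin's frame; shut, it reaches to y +16, its outer face 28.5 mm from the tin's axis. Stiff hinge (friction 0.035 N m), stays where left
- flapC2 (a joint): angle of the flap on the -y side of tin C, rad: 0 shut flat, 1.57 standing straight out, at most 1.75. Like the +x flap turned by -90 deg about z: vertical hinge at x -24, y -27 mm in the tin's frame; shut, it reaches to x +16, its outer face 28.5 mm from the tin's axis. Stiff hinge (0.035 N m), stays where left
- flapC3 (a joint): angle of the flap on the -x side of tin C, rad: 0 shut flat, 1.57 standing straight out, at most 1.75. Like the +x flap turned by 180 deg about z: vertical hinge at x -27, y +24 mm in the tin's frame; shut, it reaches to y -16, its outer face 28.5 mm from the tin's axis. Stiff hinge (0.035 N m), stays where left
- bracket: dark steel bracket screwed to the bench: 14 mm round rod bent into an upturned U, 82 mm high, on a 6 mm plate. Origin: on the bench on the axis of the near upright (nearest the robot), which wipes the flaps. The other upright is 90 mm away along its +x; plate x -30 to 120, y -35 to 35 mm. Its -x side, towards the robot, is free for a tin to pass
- stand: fixed foot of the wooden turntable; origin on the bench under the turning axis, z up. A wooden tongue with a brass diamond lies on the bench and sticks out from under the disc along the foot's -x: it marks the front
- pointer (a point): the brass diamond at the end of the tongue, 195 mm from the turning axis, 6 mm above the bench
- susan (a joint): turntable angle in rad, anticlockwise from above; 0 or any whole turn has the tray facing the tongue. No stops within two turns each way, friction 0.12 N m, stays where left. Disc 340 mm across, top 34 mm above the bench. A terracotta pot, 90 mm wide, top 106 mm above the bench, is fixed on it across from the tray, 75 mm from the axis
- peg (a point): middle of the first of five upright wooden pegs near the turntable's rim, to push it by: 16 mm thick, from the disc (34 mm) to 70 mm above the bench, 155 mm from the turning axis, 72 deg apart; this one stands straight out beyond the middle of the tray; this point is 52 mm above the bench
- tray_mid (a point): centre of the inner floor of the grey hard-silicone tray fixed on the turntable; 38 mm above the bench, 75 mm from the turning axis, turns with the disc. x points from the tray to the turning axis, y along the tray, z up. Inside 74 (x) by 218 mm (y); walls 4 mm thick, 10 mm above the inner floor; three tins fit in a row, 70 mm apart
- trowel: stainless trowel with a wooden handle, 250 mm long, lying; a bystander, leave it alone; origin under its middle
- fork: hand fork, 230 mm long, lying; a bystander, leave it alone; origin under its middle
- brush: wooden bench brush, 190 mm long, bristles up; a bystander, leave it alone; origin under its middle
- dibber: T-handled wooden dibber, 165 mm long, lying; a bystander, leave it alone; origin under its middle
Mind the look-alikes: they are no part of the job. Leave any green look-alike of the tinC alone. What is shaped like the tinA but purple is not meant.

How it is judged:
By the outcome, as a careful person would: the job done as asked, in the order asked, and still so for the second after the job is handed in, with the robot touching nothing.
Of tinA, tinB, tinC only 2 to 3 are there at a start; the rules pass over those that are not, and their reading is None.
At some moment in a run one of tinA, tinB, tinC may be knocked a few centimetres aside while the robot is not near it.
It also fails if it takes over 210 s, if anything falls off the work surface, if the arm or the gripper's body presses on something with over 40 N, if the wrist force passes 120 N, or if a joint passes its speed limit or range.

## Robot

A 6-joint arm with a two-finger parallel gripper is mounted at the origin on the work surface. World frame = base frame: x ahead of the robot, y to its left, z up, the work surface at z = 0. Lengths are in m, angles in rad, forces in N, time in s.
With the tool pointing down it reaches from about 0.3 to 0.85 m from the base axis. Payload 5.4 kg.
Tool frame: the origin (TCP) lies on the centre line of the jaws, within the pads' length; the fingertips stand 25 mm ahead of it and the grasp point (between the pads) lies 6 mm ahead of it; y points along the fingers, x is the direction in which the jaws open and shut, and the axes are right-handed (so a half turn about y gives the same grasp; the last joint's range is limited). The gripper opens to 85 mm and grips with 20 to 120 N. Pads are 22 mm wide; open, the fingers measure 114 mm over their backs; the gripper's body (76 mm by 85 mm) begins 54 mm behind the grasp point. The pads swing forward as they close: fully open they stand 13 mm farther back than shut.
Start: joints at [-1.429, 0.158, 1.597, -0, 1.386, -0.21], TCP at [0.198, -0.54, 0.256] pointing down, gripper open.
Joint ranges: [-2.91, 2.91], [-0.94, 2.29], [0.18, 2.7], [-1.29, 4.43], [0.17, 2.64], [-3, 3]. Speed limits (rad/s): [2.57, 2.57, 3.14, 3.14, 3.14, 3.14].

## Interface

Orientations are given as a unit quaternion [x, y, z, w].
In Python, from rig import sensors, capture, order gives the robot as it stands.
- The arm moves only by the shell command python3 -m pendant 'ROWS' [FORCE]. ROWS is JSON, a list of rows, each a list of 7 numbers: the shift along the world's x, y, z in mm, then the turn, a rotation vector about the world's x, y, z in rad, then the opening, from 0 (shut) to 1 (fully open). In form: [[dx, dy, dz, rx, ry, rz, gripper], ...]. A call has 1 to 20 rows; each row is the pose to reach, as a shift and turn from the pose commanded when the call began; what a row does not reach only later rows make up. A row lasts 1/8 s, in which the tool goes at most 62.5 mm and 10.7 degrees, less where a joint would pass 70% of its speed; a pose out of reach is approached as far as the arm can. A call with a gripper value outside its range is refused whole. The fingers move at their own pace and stop on an object; FORCE is the grip in N (left out, the last holds). Time passes only in rows, so rows that repeat a pose let the fingers close. It gives the time, the measured TCP pose, the force and the opening at its end, in the units of the state.
- sensors.sense(): the state, without advancing time (a new reading comes with each control period).
- capture(name): name is "side" or "top"; returns a dict with "color" (400x640x3 uint8, blue, green, red), "camera_matrix" (3x3 intrinsics, pixels), "k1" (the pictures are not rectified: a ray, as slopes to the right and down, at radius r is drawn at 1 + k1 r^2 times it, then the intrinsics apply), "pose" (4x4, takes a point from camera to world coordinates). Camera axes: x right, y down, z forward; pixel columns grow to the right and rows downward; lengths in m; the calibration is good to about 2 mm. A picture is of the moment at which its call begins. There is no depth.
- order.hand_in(): hands the job in, once; it reports no verdict.
The state is a dict: "time": time; "q": joint angles; "joint_vel": joint speeds; "joint_torque": joint torques, N m; "tcp_pos": TCP position; "ee_rot": TCP orientation; "ft_force": force on the tool from outside, world axes, zero at the start; "ft_torque": the same for the moment, N m; "opening": finger opening in m.
Only numpy, scipy, OpenCV 4.12 (cv2) and the standard library are available. Lean on these libraries where they do the work, as an engineer would, in place of code of your own. Each camera call takes 0.05 s, during which the arm holds its last target. There are 200 camera calls.

## Working session

There is one attempt and no reset: what is moved stays moved. The work goes in short steps, Python scripts to look and compute and a shell command to move; the robot and the scene stay as the last step left them, time stands still between calls to the robot, and variables do not carry over. Pictures are saved under pics/ and viewed, about 12 in all and at most 16, crops included, and the job is handed in when it is done.

```bash
ls; mkdir -p pics; cat > h.py <<'E'
import numpy as np, cv2
from rig import sensors, capture, order
def cam(n):
    c=capture(n); return c
def save(c,f,crop=None,s=1):
    im=c["color"]
    if crop: x0,y0,x1,y1=crop; im=im[y0:y1,x0:x1]
    if s!=1: im=cv2.resize(im,None,fx=s,fy=s,interpolation=cv2.INTER_CUBIC)
    cv2.imwrite("pics/"+f,im)
def dist(c): return np.array([c["k1"],0,0,0,0],float)
def p2w(c,u,v,z):
    "pixel -> world on plane z"
    K=np.array(c["camera_matrix"]);P=np.array(c["pose"])
    n=cv2.undistortPoints(np.array([[[u,v]]],float),K,dist(c))[0,0]
    d=P[:3,:3]@np.array([n[0],n[1],1]);o=P[:3,3]
    return o+d*(z-o[2])/d[2]
def w2p(c,p):
    K=np.array(c["camera_matrix"]);P=np.linalg.inv(np.array(c["pose"]))
    r,_=cv2.Rodrigues(P[:3,:3])
    return cv2.projectPoints(np.array(p,float).reshape(-1,1,3),r,P[:3,3],K,dist(c))[0][:,0]
E
python3 - <<'E'
from h import *
for n in("top","side"):
    c=cam(n); save(c,n+"0.png"); print(n,np.round(c["pose"],3).tolist(),np.round(c["camera_matrix"],1).tolist(),c["k1"])
print(sensors.sense())
E
```

```text
pics
top [[0.013, -0.989, 0.149, 0.315], [-1.0, -0.015, -0.017, 0.012], [0.019, -0.148, -0.989, 1.628], [0.0, 0.0, 0.0, 1.0]] [[456.2, 0.0, 328.5], [0.0, 456.2, 203.8], [0.0, 0.0, 1.0]] -0.12121446113924221
side [[0.847, -0.383, 0.368, -0.006], [-0.531, -0.606, 0.592, -0.875], [-0.004, -0.697, -0.717, 1.138], [0.0, 0.0, 0.0, 1.0]] [[438.1, 0.0, 322.9], [0.0, 438.1, 203.0], [0.0, 0.0, 1.0]] -0.11079938193881016
{'time': 0.1, 'q': array([-1.42907167e+00,  1.58985349e-01,  1.59812605e+00, -7.56065213e-08,
        1.38619430e+00, -2.10092099e-01]), 'joint_vel': array([ 0.00118787, -0.00201398, -0.00152549, -0.00128445,  0.00114051,
        0.00092367]), 'joint_torque': array([-1.78786922e-04, -3.96988428e+01, -3.32339251e+01, -2.44435450e-04,
        4.22468438e-03,  3.42240753e-05]), 'tcp_pos': array([ 0.19805871, -0.539275  ,  0.25540581]), 'ee_rot': array([-0.57934243,  0.40519594, -0.40436916,  0.58022769]), 'ft_force': array([0.44473469, 0.79545703, 0.14364424]), 'ft_torque': array([0.02640912, 0.02036123, 0.00409059]), 'opening': 0.08520229187790747}
```

View pics/top0.png

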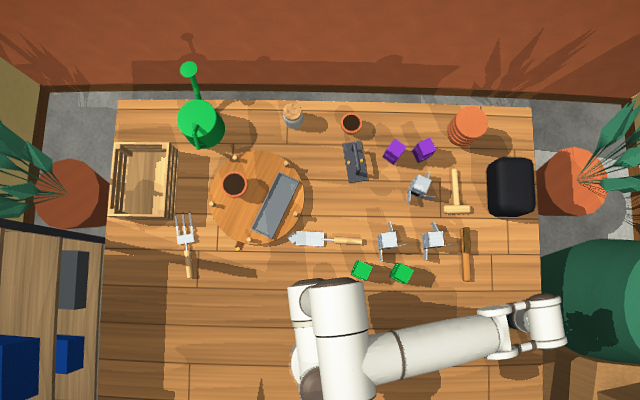

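View pics/side0.png

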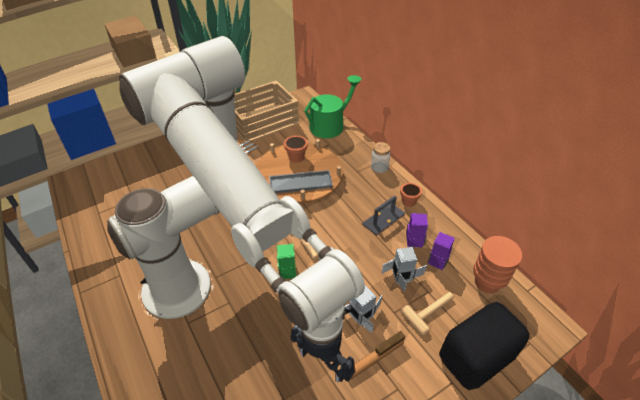

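Top view: silver tins at (420,187), (387,241) and (433,239). Look-alikes to leave: purple at (395,151) and (424,149), green at (361,270) and (402,273). The bracket is at (354,160), the turntable around (260,197), and the tray centre near (276,206).

```bash
python3 - <<'E'
from h import *
c=cam("top"); save(c,"t1.png",(335,130,475,260),5.5); save(c,"t2.png",(195,135,320,260),4.8)
for n,u,v,z in(("A",420,187,.1),("B",387,241,.1),("C",433,239,.1),("brk",354,160,.08),("pot",234,184,.106),("tray",276,206,.04)): print(n,p2w(c,u,v,z).round(3))
E
```

```text
A [ 0.608 -0.328  0.1  ]
B [ 0.421 -0.213  0.1  ]
C [ 0.429 -0.37   0.1  ]
brk [ 0.703 -0.102  0.08 ]
pot [0.607 0.308 0.106]
tray [0.543 0.169 0.04 ]
```

View pics/t1.png

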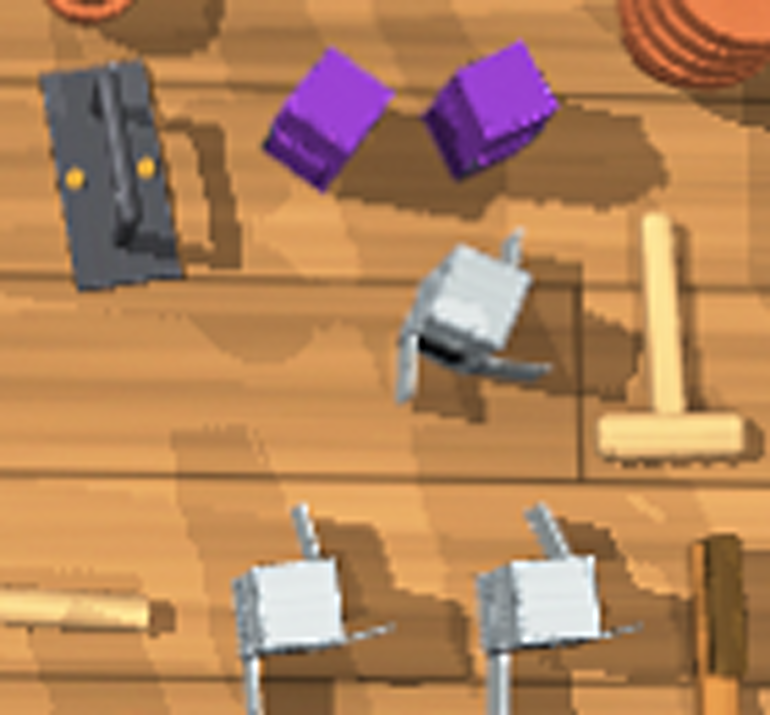

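View pics/t2.png

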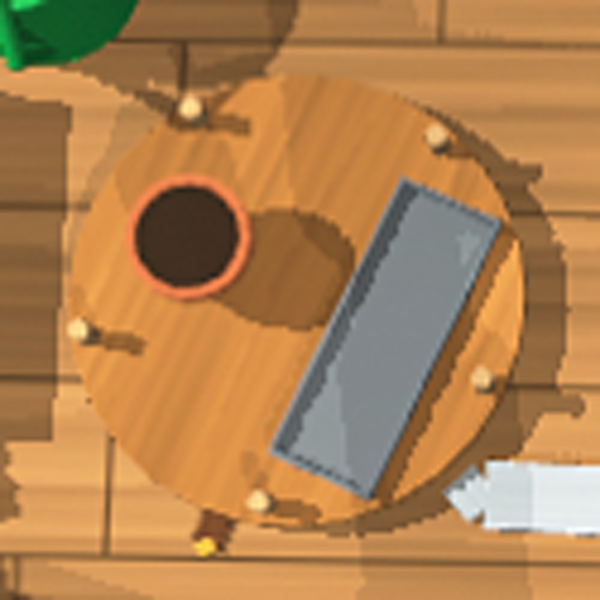

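The zoom confirms the three silver tins and their open flaps. B and C have yaw near 0 and A about -35°, each with its bare side on image left. On the turntable crop, the pegs are at (190,105), (438,135), (483,375), (260,498) and (80,328), and the brass diamond is at (205,547). The tray needs about a quarter turn clockwise.

```bash
cat >> h.py <<'E'
def fittin(c,pts,z=.11):
    w=np.array([p2w(c,u,v,z)[:2] for u,v in pts])
    m=w.mean(0); (cx,cy),sz,a=cv2.minAreaRect((w*1000).astype(np.float32))
    return np.round(m,4),np.round(sz,1),round(a%90,1)
def yaw():
    from scipy.spatial.transform import Rotation as R
    M=R.from_quat(sensors.sense()["ee_rot"]).as_matrix(); return np.degrees(np.arctan2(M[1,0],M[0,0])),M.round(3)
E
python3 - <<'E'
from h import *
from scipy.optimize import least_squares
c=cam("top")
f=lambda p,o,s:(o[0]+p[0]/s,o[1]+p[1]/s)
t1=lambda p:f(p,(334.6,129.6),5.5); t2=lambda p:f(p,(194.6,134.6),4.8)
pg=np.array([p2w(c,*t2(p),.07)[:2] for p in[(190,105),(438,135),(483,375),(260,498),(80,328)]])
r=least_squares(lambda v:np.hypot(*(pg-v).T)-.155,[.575,.24]); ax=r.x
print("axis",ax,r.fun.round(4),"pegs",pg.round(3).tolist())
pt=p2w(c,*t2((205,547)),.006)[:2]; print("pointer",pt,np.linalg.norm(pt-ax))
d=(pt-ax); print("front deg",np.degrees(np.arctan2(*d[::-1])),"peg1 deg",np.degrees(np.arctan2(*(pg[2]-ax)[::-1])),[round(np.degrees(np.arctan2(*(p-ax)[::-1])),1) for p in pg])
u=d/np.linalg.norm(d);print("tray tgt",ax+.075*u)
b=np.array([p2w(c,*t1(p),.006)[:2] for p in[(40,75),(150,60),(185,277),(78,290)]]);print("plate",b.round(3).tolist())
e=(b[0]+b[1]-b[2]-b[3]);e/=np.linalg.norm(e);m=b.mean(0);print("brk yaw",np.degrees(np.arctan2(e[1],e[0])),"origin",m-.045*e)
for n,q in(("A",[(465,244),(531,287),(490,352),(428,307)]),("B",[(254,571),(335,558),(343,637),(260,652)]),("C",[(508,568),(593,556),(600,632),(514,649)])): print(n,fittin(c,[t1(p) for p in q]))
print(yaw())
E
```

```text
axis [0.57873847 0.24082565] [-0.0003 -0.0009 -0.0002 -0.0007 -0.0006] pegs [[0.712, 0.319], [0.692, 0.136], [0.516, 0.099], [0.425, 0.256], [0.546, 0.392]]
pointer [0.39276148 0.30597962] 0.19705958200306545
front deg 160.69293070347604 peg1 deg -113.88844035871931 [np.float64(30.4), np.float64(-42.7), np.float64(-113.9), np.float64(174.2), np.float64(102.4)]
tray tgt [0.50795646 0.26562296]
plate [[0.785, -0.062], [0.797, -0.136], [0.648, -0.159], [0.638, -0.089]]
brk yaw 9.52638736436796 origin [ 0.67259323 -0.11900119]
A (array([ 0.6174, -0.3317]), array([49. , 49.5]), 57.2)
B (array([ 0.4253, -0.2173]), array([49.1, 55.3]), 9.8)
C (array([ 0.4289, -0.3753]), array([49.4, 58.2]), 8.5)
(np.float64(-69.84452245220581), array([[ 0.345, -0.   ,  0.939],
       [-0.939,  0.001,  0.345],
       [-0.001, -1.   ,  0.   ]]))
```

```bash
python3 -m pendant '[[58,41,0,0,0,-0.05,1],[116,82,0,0,0,-0.1,1],[174,123,0,0,0,-0.15,1],[233,164,0,0,0,-0.2,1],[233,164,-20,0,0,-0.2,1],[233,164,-40,0,0,-0.2,1],[233,164,-40,0,0,-0.2,1],[233,164,-40,0,0,-0.2,1]]' 40; python3 - <<'E'
from h import *
c=cam("top"); save(c,"t3.png",(360,140,500,290),5)
c=cam("side"); save(c,"s3.png")
E
```

```text
time: 1.2
tcp_pos: [0.431, -0.3763, 0.2171]
ee_rot: [0.536, -0.461, 0.461, -0.536]
ft_force: [-0.1, 0.1, -0.1]
opening: 0.0857
```

View pics/s3.png

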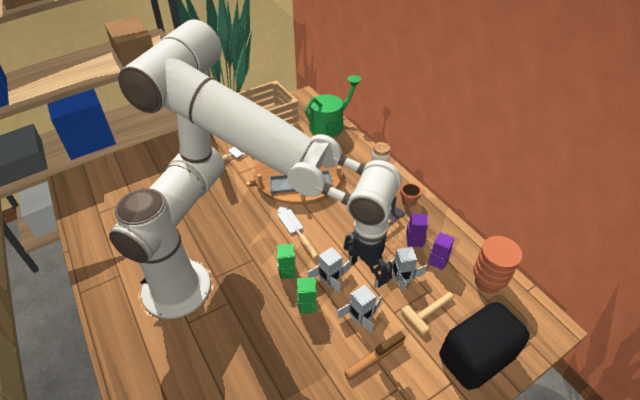

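The side view shows the gripper above the tins, with C at about (363,298). I'll check that by projection before going down.

```bash
python3 - <<'E'
from h import *
c=cam("side"); print(w2p(c,[[.431,-.376,.11],[.427,-.217,.11],[.617,-.332,.11],[.431,-.376,.19]]).round(1))
save(c,"s4.png",(290,215,450,335),5)
E
```

```text
[[362.6 293.2]
 [330.  254.8]
 [405.1 253.5]
 [364.5 276.5]]
```

View pics/s4.png

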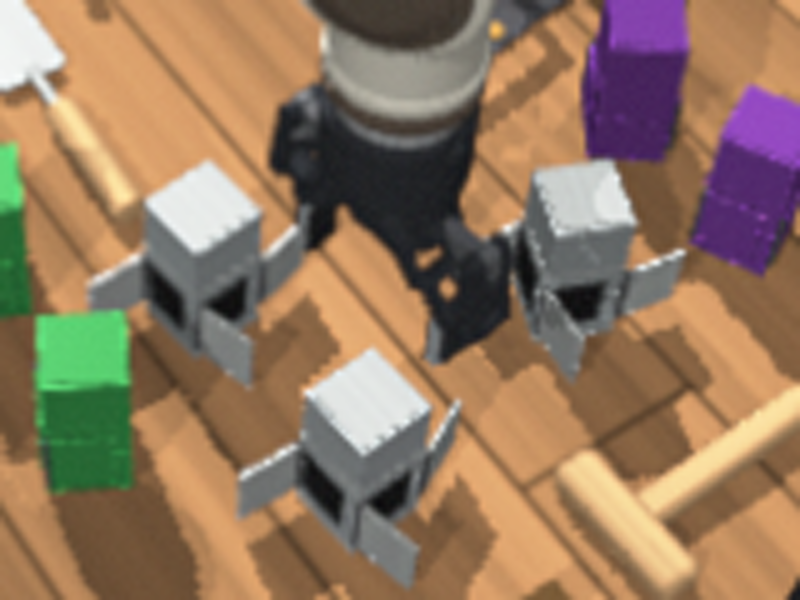

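The prediction matches tin C's top at about (363,295) and the finger mid-point. Going down to grip.

```bash
python3 -m pendant '[[0,0,-50,0,0,0,1],[0,0,-90,0,0,0,1],[0,0,-114,0,0,0,1],[0,0,-114,0,0,0,1],[0,0,-114,0,0,0,0.4],[0,0,-114,0,0,0,0.4],[0,0,-114,0,0,0,0.4],[0,0,-114,0,0,0,0.4],[0,0,-114,0,0,0,0.4]]' 60; python3 -m pendant '[[0,0,5,0,0,0,0.3],[0,0,30,0,0,0,0.3],[0,0,70,0,0,0,0.3],[0,0,120,0,0,0,0.3],[0,0,120,0,0,0,0.3]]'
```

```text
time: 2.48
tcp_pos: [0.4321, -0.3773, 0.1047]
ee_rot: [0.537, -0.459, 0.462, -0.536]
ft_force: [-0.7, -0.6, 6.5]
opening: 0.05
time: 3.1
tcp_pos: [0.4326, -0.3776, 0.227]
ee_rot: [0.537, -0.458, 0.464, -0.536]
ft_force: [-0.3, 0.8, -3.6]
opening: 0.0495
```

```bash
python3 -m pendant '[[27,47,0,0,0,0.016,0.3],[54,94,0,0,0,0.016,0.3],[81,141,0,0,0,0.016,0.3],[108,190,0,0,0,0.016,0.3],[135,240,0,0,0,0.016,0.3],[162,287,0,0,0,0.016,0.3],[187,331,0,0,0,0.016,0.3],[187,331,-20,0,0,0.016,0.3],[187,331,-60,0,0,0.016,0.3],[187,331,-100,0,0,0.016,0.3],[187,331,-112,0,0,0.016,0.3],[187,331,-112,0,0,0.016,0.3]]'; python3 - <<'E'
from h import *
c=cam("top"); save(c,"t5.png",(300,110,440,215),5.5); c=cam("side");save(c,"s5.png",(310,160,450,270),5.7)
E
```

```text
time: 4.6
tcp_pos: [0.6173, -0.0452, 0.1094]
ee_rot: [0.54, -0.457, 0.456, -0.54]
ft_force: [-0.7, -0.4, -4.3]
opening: 0.0493
```

View pics/s5.png

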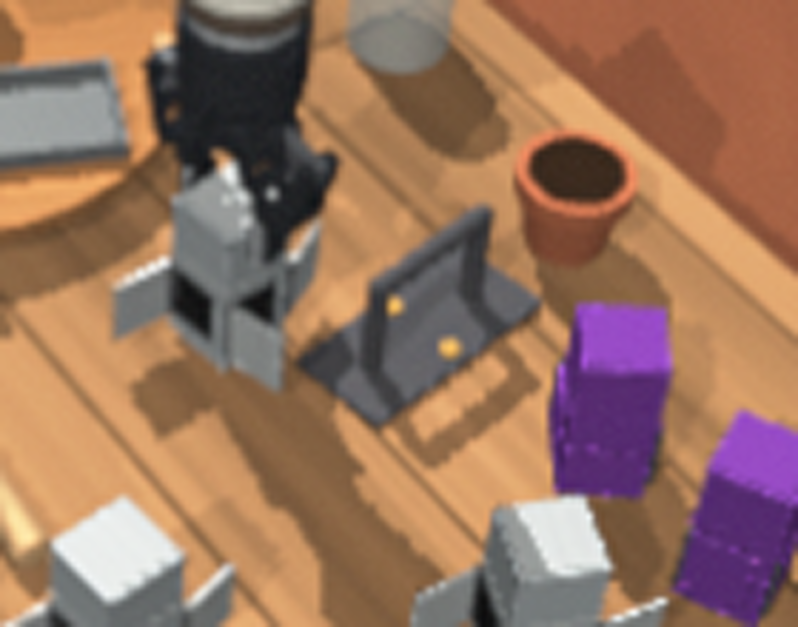

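The tin hangs upright beside the bracket with all three flaps open and the front one aligned to pass the near upright, which sits at about (372,300) in the crop. Next I raise it a few mm and wipe.

```bash
python3 -m pendant '[[0,0,7,0,0,0,0.3],[1,-8,7,0,0,0,0.3],[3,-18,7,0,0,0,0.3],[5,-28,7,0,0,0,0.3],[6,-38,7,0,0,0,0.3],[8,-48,7,0,0,0,0.3],[10,-58,7,0,0,0,0.3],[11,-68,7,0,0,0,0.3],[13,-78,7,0,0,0,0.3],[15,-88,7,0,0,0,0.3],[15,-92,7,0,0,0,0.3],[15,-92,7,0,0,0,0.3]]'; python3 - <<'E'
from h import *
c=cam("side");save(c,"s6.png",(330,160,450,270),5.4); print(w2p(c,[.6726,-.119,.006]))
E
```

```text
time: 6.2
tcp_pos: [0.6334, -0.1374, 0.1176]
ee_rot: [-0.54, 0.456, -0.457, 0.54]
ft_force: [0.3, -0.0, -4.0]
opening: 0.0494
[[374.30886907 223.70242997]]
```

View pics/s6.png

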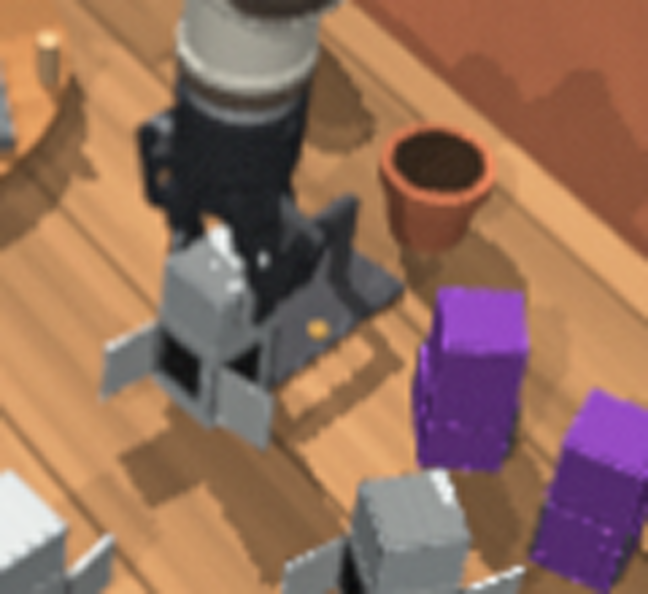

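The side flap has folded in as the tin passed. Next I press the side gently onto the upright until there is contact.

```bash
python3 -m pendant '[[2,0.3,0,0,0,0,0.3],[4,0.7,0,0,0,0,0.3],[4,0.7,0,0,0,0,0.3]]'; for i in 1; do :; done; python3 -m pendant '[[1,0.2,0,0,0,0,0.3],[1,0.2,0,0,0,0,0.3]]'; python3 -m pendant '[[1,0.2,0,0,0,0,0.3],[1,0.2,0,0,0,0,0.3]]'
```

```text
time: 6.62
tcp_pos: [0.6372, -0.1358, 0.1172]
ee_rot: [-0.54, 0.456, -0.456, 0.54]
ft_force: [0.4, -0.7, -4.5]
opening: 0.0495
time: 6.88
tcp_pos: [0.6381, -0.1358, 0.1173]
ee_rot: [-0.54, 0.456, -0.456, 0.54]
ft_force: [-0.1, -0.4, -3.5]
opening: 0.0492
time: 7.12
tcp_pos: [0.6391, -0.1357, 0.1173]
ee_rot: [-0.54, 0.456, -0.456, 0.54]
ft_force: [-0.9, -0.0, -4.1]
opening: 0.0493
```

```bash
python3 -m pendant '[[1,0.2,0,0,0,0,0.3],[1,0.2,0,0,0,0,0.3]]'|grep -E "pos|force"; python3 -m pendant '[[1,0.2,0,0,0,0,0.3],[1,0.2,0,0,0,0,0.3]]'|grep -E "pos|force";python3 -m pendant '[[1,0.2,0,0,0,0,0.3],[1,0.2,0,0,0,0,0.3]]'|grep -E "pos|force"
```

```text
tcp_pos: [0.6402, -0.1355, 0.1173]
ft_force: [-1.0, -0.5, -3.7]
tcp_pos: [0.6412, -0.1352, 0.1173]
ft_force: [-0.4, 0.6, -4.0]
tcp_pos: [0.642, -0.1351, 0.1173]
ft_force: [-2.5, -0.5, -2.5]
```

```bash
python3 -m pendant '[[1,0.2,0,0,0,0,0.3],[1,0.2,0,0,0,0,0.3]]'|grep -E "pos|force"; python3 -m pendant '[[1,0.2,0,0,0,0,0.3],[1,0.2,0,0,0,0,0.3]]'|grep -E "pos|force"
```

```text
tcp_pos: [0.6425, -0.135, 0.1173]
ft_force: [-4.7, -0.6, -1.2]
tcp_pos: [0.6429, -0.1349, 0.1173]
ft_force: [-7.1, -1.4, 0.4]
```

Contact is firm at 7 N, so flap 1 is shut. Now I retreat, turn the tin 90°, and wipe the next side.

```bash
python3 -m pendant '[[-15,-3,0,0,0,0,0.3],[-45,-8,0,0,0,0,0.3],[-77,-13,0,0,0,0,0.3],[-79,0,0,0,0,0.16,0.3],[-81,12,0,0,0,0.32,0.3],[-83,24,0,0,0,0.48,0.3],[-85,36,0,0,0,0.64,0.3],[-87,48,0,0,0,0.80,0.3],[-89,60,0,0,0,0.96,0.3],[-91,70,0,0,0,1.12,0.3],[-92,77,0,0,0,1.28,0.3],[-92,77,0,0,0,1.44,0.3],[-92,77,0,0,0,1.571,0.3],[-68,81,0,0,0,1.571,0.3],[-44,85,0,0,0,1.571,0.3],[-21,89,0,0,0,1.571,0.3],[-21,89,0,0,0,1.571,0.3],[-21,89,0,0,0,1.571,0.3]]'; python3 - <<'E'
from h import *
print(yaw()[0])
c=cam("side");save(c,"s7.png",(310,160,450,270),5.4)
E
```

```text
time: 10.62
tcp_pos: [0.6228, -0.0455, 0.1171]
ee_rot: [-0.704, -0.059, 0.059, 0.705]
ft_force: [-0.4, -0.3, -4.1]
opening: 0.0492
9.631088291935802
```

View pics/s7.png

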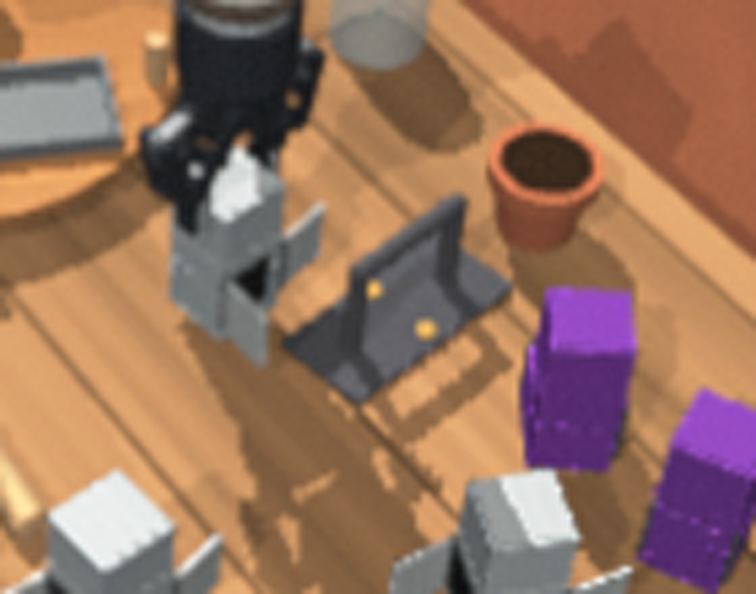

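The next flap faces the bracket side, clear of the upright. Wiping, then pressing.

```bash
python3 -m pendant '[[2,-10,0,0,0,0,0.3],[3,-20,0,0,0,0,0.3],[5,-30,0,0,0,0,0.3],[7,-40,0,0,0,0,0.3],[8,-50,0,0,0,0,0.3],[10,-60,0,0,0,0,0.3],[12,-70,0,0,0,0,0.3],[13,-80,0,0,0,0,0.3],[15,-90,0,0,0,0,0.3],[15,-90,0,0,0,0,0.3]]'|grep -E "pos|force"; for d in 1; do python3 -m pendant '[[1,0.2,0,0,0,0,0.3],[1,0.2,0,0,0,0,0.3]]'|grep -E "pos|force"; done;  python3 -m pendant '[[1,0.2,0,0,0,0,0.3],[1,0.2,0,0,0,0,0.3]]'|grep -E "pos|force";  python3 -m pendant '[[1,0.2,0,0,0,0,0.3],[1,0.2,0,0,0,0,0.3]]'|grep -E "pos|force"
```

```text
tcp_pos: [0.6386, -0.1373, 0.1177]
ft_force: [-0.8, -1.3, -2.6]
tcp_pos: [0.6393, -0.1352, 0.1174]
ft_force: [-0.4, 0.3, -4.1]
tcp_pos: [0.6403, -0.135, 0.1174]
ft_force: [-0.8, -0.7, -4.4]
tcp_pos: [0.6408, -0.1351, 0.1173]
ft_force: [-2.1, -0.3, -2.1]
```

```bash
python3 -m pendant '[[1,0.2,0,0,0,0,0.3],[2,0.3,0,0,0,0,0.3],[2,0.3,0,0,0,0,0.3]]'|grep -E "pos|force"; python3 -m pendant '[[-15,-3,0,0,0,0,0.3],[-45,-8,0,0,0,0,0.3],[-77,-13,0,0,0,0,0.3],[-79,0,0,0,0,0.16,0.3],[-81,12,0,0,0,0.32,0.3],[-83,24,0,0,0,0.48,0.3],[-85,36,0,0,0,0.64,0.3],[-87,48,0,0,0,0.80,0.3],[-89,60,0,0,0,0.96,0.3],[-91,70,0,0,0,1.12,0.3],[-92,77,0,0,0,1.28,0.3],[-92,77,0,0,0,1.44,0.3],[-92,77,0,0,0,1.571,0.3],[-68,81,0,0,0,1.571,0.3],[-44,85,0,0,0,1.571,0.3],[-22,89,0,0,0,1.571,0.3],[-22,89,0,0,0,1.571,0.3],[-22,89,0,0,0,1.571,0.3]]'
```

```text
tcp_pos: [0.6414, -0.135, 0.1167]
ft_force: [-8.2, -1.8, -1.5]
time: 15.3
tcp_pos: [0.6209, -0.0456, 0.1171]
ee_rot: [0.456, 0.54, -0.54, -0.456]
ft_force: [-0.6, -0.4, -4.3]
opening: 0.0497
```

```bash
python3 -m pendant '[[2,-10,0,0,0,0,0.3],[3,-20,0,0,0,0,0.3],[5,-30,0,0,0,0,0.3],[7,-40,0,0,0,0,0.3],[8,-50,0,0,0,0,0.3],[10,-60,0,0,0,0,0.3],[12,-70,0,0,0,0,0.3],[13,-80,0,0,0,0,0.3],[15,-90,0,0,0,0,0.3],[15,-90,0,0,0,0,0.3]]'|grep -E "pos|force"; python3 -m pendant '[[1,0.2,0,0,0,0,0.3],[1,0.2,0,0,0,0,0.3]]'|grep -E "pos|force";  python3 -m pendant '[[1,0.2,0,0,0,0,0.3],[1,0.2,0,0,0,0,0.3]]'|grep -E "pos|force";  python3 -m pendant '[[1,0.2,0,0,0,0,0.3],[1,0.2,0,0,0,0,0.3]]'|grep -E "pos|force";python3 -m pendant '[[1,0.2,0,0,0,0,0.3],[1,0.2,0,0,0,0,0.3]]'|grep -E "pos|force"
```

```text
tcp_pos: [0.6366, -0.1373, 0.1177]
ft_force: [-1.1, -0.0, -2.8]
tcp_pos: [0.6373, -0.1354, 0.1175]
ft_force: [-1.0, 0.2, -4.7]
tcp_pos: [0.6382, -0.1352, 0.1173]
ft_force: [-1.4, -0.1, -3.3]
tcp_pos: [0.6392, -0.1351, 0.1173]
ft_force: [-1.0, 1.1, -3.0]
tcp_pos: [0.6401, -0.135, 0.1173]
ft_force: [-2.4, 0.1, -4.2]
```

```bash
python3 -m pendant '[[1,0.2,0,0,0,0,0.3],[2,0.3,0,0,0,0,0.3],[2,0.3,0,0,0,0,0.3]]'|grep -E "pos|force"; python3 -m pendant '[[-15,-3,0,0,0,0,0.3],[-45,-8,20,0,0,-0.1,0.3],[-77,-13,60,0,0,-0.26,0.3],[-85,-25,105,0,0,-0.42,0.3],[-105,-60,118,0,0,-0.58,0.3],[-125,-95,118,0,0,-0.74,0.3],[-145,-130,118,0,0,-0.9,0.3],[-165,-165,118,0,0,-1.06,0.3],[-185,-200,118,0,0,-1.22,0.3],[-205,-235,118,0,0,-1.38,0.3],[-211,-241,118,0,0,-1.571,0.3],[-211,-241,118,0,0,-1.571,0.3],[-211,-241,80,0,0,-1.571,0.3],[-211,-241,40,0,0,-1.571,0.3],[-211,-241,8,0,0,-1.571,0.3],[-211,-241,-2,0,0,-1.571,0.3],[-211,-241,-2,0,0,-1.571,0.3]]'
```

```text
tcp_pos: [0.641, -0.1348, 0.1169]
ft_force: [-5.6, -0.2, -1.8]
time: 20.05
tcp_pos: [0.4316, -0.3754, 0.1155]
ee_rot: [-0.705, -0.06, 0.06, 0.705]
ft_force: [-0.3, -0.1, -3.2]
opening: 0.0497
```

```bash
python3 -m pendant '[[0,0,-6,0,0,0,0.3],[0,0,-9,0,0,0,0.3],[0,0,-11,0,0,0,0.3],[0,0,-11,0,0,0,0.3]]'|grep -E "pos|force"; python3 -m pendant '[[0,0,0,0,0,0,0.7],[0,0,0,0,0,0,0.9],[0,0,0,0,0,0,1],[0,0,30,0,0,0,1],[0,0,80,0,0,0,1],[0,0,125,0,0,0,1],[0,0,125,0,0,0,1]]'; python3 - <<'E'
from h import *
c=cam("side");save(c,"s8.png",(310,205,450,335),5); 
E
```

```text
tcp_pos: [0.4314, -0.3761, 0.1049]
ft_force: [0.4, 0.2, -1.3]
time: 21.42
tcp_pos: [0.4328, -0.3778, 0.2344]
ee_rot: [0.707, 0.061, -0.058, -0.702]
ft_force: [0.6, 0.4, -0.2]
opening: 0.0851
```

View pics/s8.png

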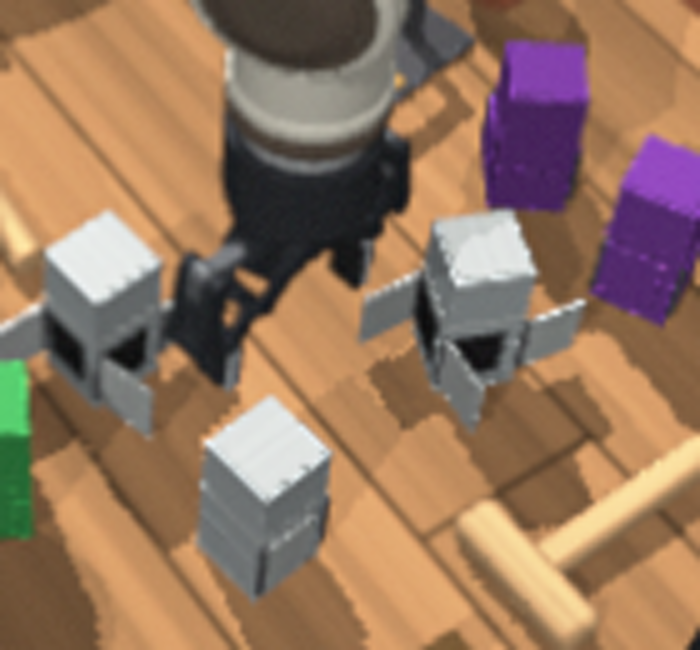

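Tin C stands with its visible flaps flat. Next is tin B: turn back and pick it.

```bash
python3 -m pendant '[[0,20,0,0,0,-0.16,1],[-1,40,0,0,0,-0.32,1],[-2,60,0,0,0,-0.48,1],[-3,80,0,0,0,-0.64,1],[-4,100,0,0,0,-0.8,1],[-5,120,0,0,0,-0.96,1],[-6,140,0,0,0,-1.12,1],[-7,160,0,0,0,-1.28,1],[-7,160,0,0,0,-1.44,1],[-7,160,0,0,0,-1.575,1],[-7,160,-50,0,0,-1.575,1],[-7,160,-90,0,0,-1.575,1],[-7,160,-126,0,0,-1.575,1],[-7,160,-126,0,0,-1.575,1],[-7,160,-126,0,0,-1.575,0.3],[-7,160,-126,0,0,-1.575,0.3],[-7,160,-126,0,0,-1.575,0.3],[-7,160,-126,0,0,-1.575,0.3],[-7,160,-126,0,0,-1.575,0.3]]' 60; python3 -m pendant '[[0,0,5,0,0,0,0.3],[0,0,30,0,0,0,0.3],[0,0,70,0,0,0,0.3],[0,0,120,0,0,0,0.3],[0,0,120,0,0,0,0.3]]'; python3 -c "
from h import *
print(yaw()[0])"
```

```text
time: 23.85
tcp_pos: [0.4254, -0.2169, 0.1054]
ee_rot: [0.539, -0.456, 0.459, -0.539]
ft_force: [-0.4, -0.9, 7.0]
opening: 0.0496
time: 24.48
tcp_pos: [0.426, -0.2171, 0.2276]
ee_rot: [0.539, -0.454, 0.46, -0.539]
ft_force: [0.2, -0.4, -3.1]
opening: 0.0495
-80.60649767696992
```

```bash
python3 -m pendant '[[40,34,0,0,0,0,0.3],[80,69,0,0,0,0,0.3],[120,104,0,0,0,0,0.3],[160,138,0,0,0,0,0.3],[197,170,0,0,0,0,0.3],[197,170,-30,0,0,0,0.3],[197,170,-70,0,0,0,0.3],[197,170,-105,0,0,0,0.3],[197,170,-105,0,0,0,0.3],[197,170,-105,0,0,0,0.3]]'|grep -E "pos|force"; python3 -c "
from h import *
p=sensors.sense()['tcp_pos'];d=p[:2]-[.6726,-.119];print('xb',d[0]*.9863+d[1]*.165,'yb',-d[0]*.165+d[1]*.9863)"
```

```text
tcp_pos: [0.6214, -0.0457, 0.1189]
ft_force: [0.4, 0.5, -2.1]
xb -0.03843657156852795 yb 0.08071574710310783
```

```bash
python3 -m pendant '[[2,-10,-1,0,0,0,0.3],[3,-20,-1,0,0,0,0.3],[5,-30,-1,0,0,0,0.3],[7,-40,-1,0,0,0,0.3],[8,-50,-1,0,0,0,0.3],[10,-60,-1,0,0,0,0.3],[12,-70,-1,0,0,0,0.3],[13,-80,-1,0,0,0,0.3],[15,-90,-1,0,0,0,0.3],[15,-90,-1,0,0,0,0.3],[16,-90,-1,0,0,0,0.3],[17,-90,-1,0,0,0,0.3],[17,-90,-1,0,0,0,0.3]]'|grep -E "pos|force"; python3 -m pendant '[[1,0.2,0,0,0,0,0.3],[1,0.2,0,0,0,0,0.3]]'|grep -E "pos|force";  python3 -m pendant '[[1,0.2,0,0,0,0,0.3],[1,0.2,0,0,0,0,0.3]]'|grep -E "pos|force";python3 -m pendant '[[1,0.2,0,0,0,0,0.3],[1,0.2,0,0,0,0,0.3]]'|grep -E "pos|force"
```

```text
tcp_pos: [0.6383, -0.1354, 0.1174]
ft_force: [-1.3, -0.8, -3.4]
tcp_pos: [0.6392, -0.1353, 0.1173]
ft_force: [-1.8, -0.9, -4.3]
tcp_pos: [0.64, -0.1352, 0.1173]
ft_force: [-2.1, 0.3, -2.1]
tcp_pos: [0.6405, -0.1351, 0.1172]
ft_force: [-5.1, -1.5, -0.6]
```

```bash
python3 -m pendant '[[1,0.2,0,0,0,0,0.3],[1,0.2,0,0,0,0,0.3]]'|grep -E "pos|force"; python3 -m pendant '[[-15,-3,0,0,0,0,0.3],[-45,-8,0,0,0,0,0.3],[-77,-13,0,0,0,0,0.3],[-79,0,0,0,0,0.16,0.3],[-81,12,0,0,0,0.32,0.3],[-83,24,0,0,0,0.48,0.3],[-85,36,0,0,0,0.64,0.3],[-87,48,0,0,0,0.80,0.3],[-89,60,0,0,0,0.96,0.3],[-91,70,0,0,0,1.12,0.3],[-92,77,0,0,0,1.28,0.3],[-92,77,0,0,0,1.44,0.3],[-92,77,0,0,0,1.571,0.3],[-68,81,0,0,0,1.571,0.3],[-44,85,0,0,0,1.571,0.3],[-20,89,0,0,0,1.571,0.3],[-20,89,0,0,0,1.571,0.3],[-20,89,0,0,0,1.571,0.3]]'|grep -E "pos|force"; python3 -m pendant '[[2,-10,0,0,0,0,0.3],[3,-20,0,0,0,0,0.3],[5,-30,0,0,0,0,0.3],[7,-40,0,0,0,0,0.3],[8,-50,0,0,0,0,0.3],[10,-60,0,0,0,0,0.3],[12,-70,0,0,0,0,0.3],[13,-80,0,0,0,0,0.3],[15,-90,0,0,0,0,0.3],[15,-90,0,0,0,0,0.3],[16,-90,0,0,0,0,0.3],[17,-90,0,0,0,0,0.3],[17,-90,0,0,0,0,0.3]]'|grep -E "pos|force"; python3 -m pendant '[[1,0.2,0,0,0,0,0.3],[1,0.2,0,0,0,0,0.3]]'|grep -E "pos|force"; python3 -m pendant '[[1,0.2,0,0,0,0,0.3],[1,0.2,0,0,0,0,0.3]]'|grep -E "pos|force"
```

```text
tcp_pos: [0.6409, -0.135, 0.1168]
ft_force: [-6.9, -1.4, -0.6]
tcp_pos: [0.6219, -0.0457, 0.1171]
ft_force: [0.1, 0.2, -2.8]
tcp_pos: [0.6393, -0.1356, 0.1174]
ft_force: [0.2, -0.3, -3.7]
tcp_pos: [0.6403, -0.1355, 0.1174]
ft_force: [-1.1, 1.1, -2.9]
tcp_pos: [0.6407, -0.1355, 0.1172]
ft_force: [-2.9, -0.9, -1.7]
```

```bash
python3 -m pendant '[[1,0.2,0,0,0,0,0.3],[2,0.3,0,0,0,0,0.3],[2,0.3,0,0,0,0,0.3]]'|grep -E "pos|force"; python3 -m pendant '[[-15,-3,0,0,0,0,0.3],[-45,-8,0,0,0,0,0.3],[-77,-13,0,0,0,0,0.3],[-79,0,0,0,0,0.16,0.3],[-81,12,0,0,0,0.32,0.3],[-83,24,0,0,0,0.48,0.3],[-85,36,0,0,0,0.64,0.3],[-87,48,0,0,0,0.80,0.3],[-89,60,0,0,0,0.96,0.3],[-91,70,0,0,0,1.12,0.3],[-92,77,0,0,0,1.28,0.3],[-92,77,0,0,0,1.44,0.3],[-92,77,0,0,0,1.571,0.3],[-68,81,0,0,0,1.571,0.3],[-44,85,0,0,0,1.571,0.3],[-20,89,0,0,0,1.571,0.3],[-20,89,0,0,0,1.571,0.3],[-20,89,0,0,0,1.571,0.3]]'|grep -E "pos|force"; python3 -m pendant '[[2,-10,0,0,0,0,0.3],[3,-20,0,0,0,0,0.3],[5,-30,0,0,0,0,0.3],[7,-40,0,0,0,0,0.3],[8,-50,0,0,0,0,0.3],[10,-60,0,0,0,0,0.3],[12,-70,0,0,0,0,0.3],[13,-80,0,0,0,0,0.3],[15,-90,0,0,0,0,0.3],[15,-90,0,0,0,0,0.3],[16,-90,0,0,0,0,0.3],[17,-90,0,0,0,0,0.3],[17,-90,0,0,0,0,0.3]]'|grep -E "pos|force"; python3 -m pendant '[[1,0.2,0,0,0,0,0.3],[1,0.2,0,0,0,0,0.3]]'|grep -E "pos|force"; python3 -m pendant '[[1,0.2,0,0,0,0,0.3],[2,0.3,0,0,0,0,0.3],[2,0.3,0,0,0,0,0.3]]'|grep -E "pos|force"
```

```text
tcp_pos: [0.6413, -0.1355, 0.1167]
ft_force: [-7.6, -1.2, 1.0]
tcp_pos: [0.6228, -0.046, 0.1171]
ft_force: [-0.6, 0.1, -3.5]
tcp_pos: [0.6403, -0.1359, 0.1174]
ft_force: [-1.0, -0.1, -2.7]
tcp_pos: [0.6412, -0.1358, 0.1173]
ft_force: [0.5, 0.4, -3.0]
tcp_pos: [0.6428, -0.1357, 0.1173]
ft_force: [-3.5, -1.0, -2.0]
```

```bash
python3 -m pendant '[[1,0.2,0,0,0,0,0.3],[2,0.3,0,0,0,0,0.3],[2,0.3,0,0,0,0,0.3]]'|grep -E "pos|force"; python3 -m pendant '[[-15,-3,0,0,0,0,0.3],[-45,-8,20,0,0,-0.1,0.3],[-77,-13,60,0,0,-0.26,0.3],[-100,-20,60,0,0,-0.42,0.3],[-120,-30,60,0,0,-0.58,0.3],[-140,-40,60,0,0,-0.74,0.3],[-160,-50,60,0,0,-0.9,0.3],[-180,-60,60,0,0,-1.06,0.3],[-200,-70,60,0,0,-1.22,0.3],[-217,-81,60,0,0,-1.38,0.3],[-217,-81,60,0,0,-1.571,0.3],[-217,-81,40,0,0,-1.571,0.3],[-217,-81,8,0,0,-1.571,0.3],[-217,-81,-5,0,0,-1.571,0.3],[-217,-81,-9,0,0,-1.571,0.3],[-217,-81,-11,0,0,-1.571,0.3],[-217,-81,-11,0,0,-1.571,0.3]]'
```

```text
tcp_pos: [0.6436, -0.1355, 0.1166]
ft_force: [-6.7, -1.4, -0.2]
time: 40.1
tcp_pos: [0.4287, -0.2168, 0.1072]
ee_rot: [0.705, 0.058, -0.057, -0.704]
ft_force: [0.3, 0.1, -3.6]
opening: 0.0493
```

```bash
python3 -m pendant '[[0,0,-2,0,0,0,0.3],[0,0,-2,0,0,0,0.3],[0,0,-2,0,0,0,0.7],[0,0,-2,0,0,0,0.9],[0,0,-2,0,0,0,1],[0,0,30,0,0,0,1],[0,0,80,0,0,0,1],[0,0,125,0,0,0,1],[0,50,125,0,0,0,1],[0,100,125,0,0,0,1],[0,150,125,0,0,0,1],[0,200,125,0,0,0,1],[0,200,125,0,0,0,1]]'; python3 - <<'E'
from h import *
c=cam("top");a=c["color"][130:260,335:475]
c2=cam("side");b=c2["color"][205:335,300:440]
cv2.imwrite("pics/m9.png",cv2.resize(np.hstack([a,b]),None,fx=2.85,fy=2.85,interpolation=cv2.INTER_CUBIC))
E
```

```text
time: 41.72
tcp_pos: [0.4277, -0.0138, 0.2312]
ee_rot: [-0.704, -0.06, 0.06, 0.705]
ft_force: [0.1, -0.0, -0.3]
opening: 0.0855
```

View pics/m9.png

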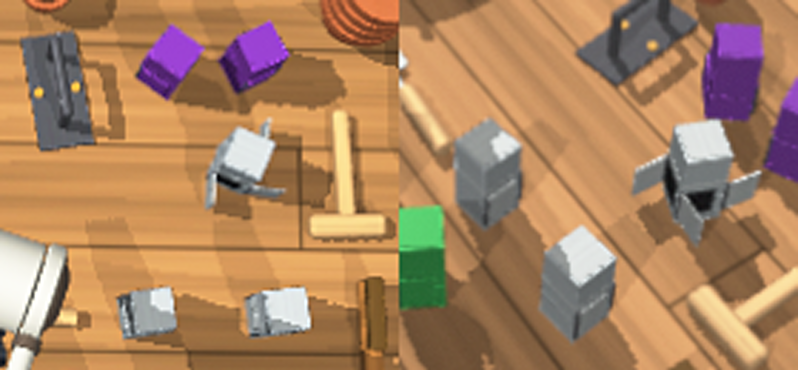

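Tins B and C are shut and upright, and A is unmoved at (247,154) in the left half. Before reaching for A I'll check the clearance to the purple tins.

```bash
python3 - <<'E'
from h import *
c=cam("top")
for p in[(394.6,151.8),(424.5,150)]: print(p2w(c,*p,.11).round(3))
s=np.array([np.cos(np.radians(-123)),np.sin(np.radians(-123))])
A=np.array([.6174,-.3317]); print(A+.057*s,A-.057*s)
im=c["color"];g=im.max(2).astype(int)-im.min(2); m=((g<25)&(im.min(2)>150)).astype(np.uint8)
n,l,st,ce=cv2.connectedComponentsWithStats(m[140:260,370:480])
for i in range(1,n):
    if st[i,4]>60: print(st[i],(ce[i]+[370,140]).round(1),p2w(c,*(ce[i]+[370,140]),.11).round(4))
E
```

```text
[ 0.728 -0.24   0.11 ]
[ 0.737 -0.345  0.11 ]
[ 0.58635558 -0.37950422] [ 0.64844442 -0.28389578]
[ 41  33  20  20 228] [421.6 183. ] [ 0.6198 -0.3318  0.11  ]
[ 11  91  16  16 195] [388.6 238.2] [ 0.4297 -0.2166  0.11  ]
[ 57  91  17  16 205] [435.4 238. ] [ 0.4319 -0.3758  0.11  ]
```

```bash
python3 -m pendant '[[14,-24,0,0,0,-0.16,1],[28,-48,0,0,0,-0.32,1],[43,-72,0,0,0,-0.48,1],[57,-96,0,0,0,-0.64,1],[71,-120,0,0,0,-0.8,1],[86,-144,0,0,0,-0.96,1],[100,-168,0,0,0,-1.12,1],[115,-192,0,0,0,-1.28,1],[129,-216,0,0,0,-1.44,1],[143,-240,0,0,0,-1.6,1],[158,-264,0,0,0,-1.76,1],[172,-288,0,0,0,-1.92,1],[186,-310,0,0,0,-2.08,1],[191,-318,0,0,0,-2.24,1],[191,-318,0,0,0,-2.31,1],[191,-318,-40,0,0,-2.31,1],[191,-318,-80,0,0,-2.31,1],[191,-318,-80,0,0,-2.31,1]]' 60; python3 -c "
from h import *
print(yaw()[0])"
```

```text
time: 44.12
tcp_pos: [0.616, -0.3344, 0.1463]
ee_rot: [-0.338, 0.625, -0.619, 0.336]
ft_force: [0.4, -0.3, -0.0]
opening: 0.0852
-123.08923811873274
```

```bash
python3 -m pendant '[[2,2,-25,0,0,0,1],[2,2,-40,0,0,0,1],[2,2,-42,0,0,0,1],[2,2,-42,0,0,0,0.3],[2,2,-42,0,0,0,0.3],[2,2,-42,0,0,0,0.3],[2,2,-42,0,0,0,0.3],[2,2,-42,0,0,0,0.3]]'; python3 -m pendant '[[0,0,5,0,0,0,0.3],[0,0,30,0,0,0,0.3],[0,0,70,0,0,0,0.3],[0,0,120,0,0,0,0.3],[0,0,120,0,0,0,0.3]]';python3 -c "
from h import *
print(yaw()[0])"
```

```text
time: 45.12
tcp_pos: [0.6219, -0.3333, 0.1114]
ee_rot: [0.337, -0.62, 0.622, -0.338]
ft_force: [-1.1, -1.2, 6.1]
opening: 0.0519
time: 45.75
tcp_pos: [0.6232, -0.3336, 0.2348]
ee_rot: [0.336, -0.618, 0.624, -0.339]
ft_force: [-0.8, 0.6, -3.0]
opening: 0.0512
-122.94236896839278
```

Opening is 51 mm rather than 49.5 and z is a little high, so I'll check the grasp.

```bash
python3 - <<'E'
from h import *
c=cam("top");a=c["color"][130:230,380:480]
c2=cam("side");b=c2["color"][190:290,360:460]
cv2.imwrite("pics/m10.png",cv2.resize(np.hstack([a,b]),None,fx=4,fy=4,interpolation=cv2.INTER_CUBIC))
E
```

```text
(no output)
```

View pics/m10.png

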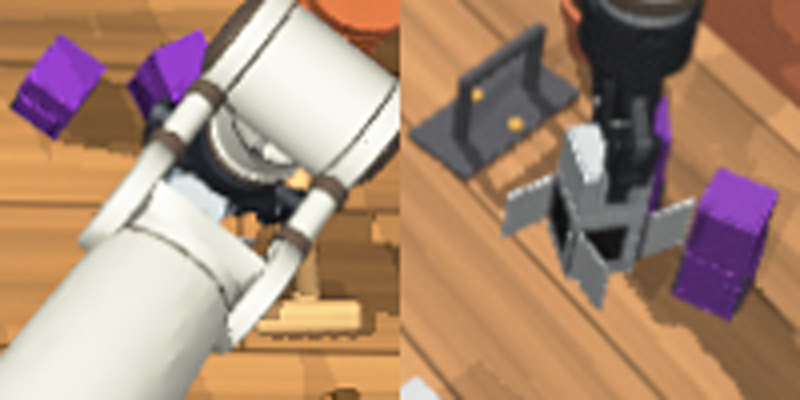

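The tin hangs slightly skewed and gripped high. I'll set it down, regrip lower, and compare the opening.

```bash
python3 -m pendant '[[0,0,-50,0,0,0,0.3],[0,0,-100,0,0,0,0.3],[0,0,-118,0,0,0,0.3],[0,0,-121,0,0,0,0.3],[0,0,-121,0,0,0,0.3],[0,0,-121,0,0,0,0.6],[0,0,-121,0,0,0,0.8],[0,0,-121,0,0,0,1],[0,0,-121,0,0,0,1]]'|grep -E "pos|force|open"; python3 -m pendant '[[0,0,-6,0,0,0,1],[0,0,-6,0,0,0,1],[0,0,-6,0,0,0,0.3],[0,0,-6,0,0,0,0.3],[0,0,-6,0,0,0,0.3],[0,0,-6,0,0,0,0.3],[0,0,-6,0,0,0,0.3],[0,0,-6,0,0,0,0.3]]' 60;python3 -c "
from h import *
print(yaw()[0])"
```

```text
tcp_pos: [0.6211, -0.3324, 0.1081]
ft_force: [0.8, -0.1, 0.4]
opening: 0.0855
time: 47.98
tcp_pos: [0.6214, -0.3325, 0.1027]
ee_rot: [0.337, -0.621, 0.622, -0.338]
ft_force: [1.1, 0.8, 2.0]
opening: 0.0492
-122.95638129087368
```

```bash
python3 -m pendant '[[0,0,5,0,0,0,0.3],[0,0,30,0,0,0,0.3],[0,0,80,0,0,0,0.3],[0,0,125,0,0,0,0.3],[0,36,125,0,0,0.12,0.3],[0,72,125,0,0,0.24,0.3],[0,108,125,0,0,0.36,0.3],[0,144,125,0,0,0.48,0.3],[0,180,125,0,0,0.6,0.3],[0,216,125,0,0,0.74,0.3],[0,252,125,0,0,0.74,0.3],[0,286,125,0,0,0.74,0.3],[0,286,90,0,0,0.74,0.3],[0,286,50,0,0,0.74,0.3],[0,286,17,0,0,0.74,0.3],[0,286,15,0,0,0.74,0.3],[0,286,15,0,0,0.74,0.3],[0,286,15,0,0,0.74,0.3]]'; python3 -c "
from h import *
print(yaw()[0])
p=sensors.sense()['tcp_pos'];d=p[:2]-[.6726,-.119];print('xb',d[0]*.9863+d[1]*.165,'yb',-d[0]*.165+d[1]*.9863)"
```

```text
time: 50.22
tcp_pos: [0.6225, -0.0468, 0.1196]
ee_rot: [-0.539, 0.456, -0.458, 0.54]
ft_force: [0.4, 0.0, -3.2]
opening: 0.0491
-80.56503225915412
xb -0.03753209542380478 yb 0.07947433421042842
```

```bash
python3 -m pendant '[[0,-10,-3,0,0,0,0.3],[1,-20,-3,0,0,0,0.3],[3,-30,-3,0,0,0,0.3],[5,-40,-3,0,0,0,0.3],[6,-50,-3,0,0,0,0.3],[8,-60,-3,0,0,0,0.3],[10,-70,-3,0,0,0,0.3],[11,-80,-3,0,0,0,0.3],[13,-90,-3,0,0,0,0.3],[13,-90,-3,0,0,0,0.3],[14,-90,-3,0,0,0,0.3],[15,-90,-3,0,0,0,0.3],[15,-90,-3,0,0,0,0.3]]'|grep -E "pos|force"; python3 -m pendant '[[1,0.2,0,0,0,0,0.3],[1,0.2,0,0,0,0,0.3]]'|grep -E "pos|force";  python3 -m pendant '[[1,0.2,0,0,0,0,0.3],[1,0.2,0,0,0,0,0.3]]'|grep -E "pos|force";python3 -m pendant '[[1,0.2,0,0,0,0,0.3],[1,0.2,0,0,0,0,0.3]]'|grep -E "pos|force"
```

```text
tcp_pos: [0.6363, -0.1361, 0.1143]
ft_force: [0.3, -0.3, -3.9]
tcp_pos: [0.6372, -0.136, 0.1143]
ft_force: [-0.7, 0.1, -4.3]
tcp_pos: [0.6382, -0.136, 0.1143]
ft_force: [-0.7, -0.1, -3.2]
tcp_pos: [0.6392, -0.1358, 0.1143]
ft_force: [-0.5, -0.5, -4.0]
```

```bash
python3 -m pendant '[[1,0.2,0,0,0,0,0.3],[1,0.2,0,0,0,0,0.3]]'|grep -E "pos|force"; python3 -m pendant '[[1,0.2,0,0,0,0,0.3],[1,0.2,0,0,0,0,0.3]]'|grep -E "pos|force";  python3 -m pendant '[[1,0.2,0,0,0,0,0.3],[1,0.2,0,0,0,0,0.3]]'|grep -E "pos|force";python3 -m pendant '[[1,0.2,0,0,0,0,0.3],[1,0.2,0,0,0,0,0.3]]'|grep -E "pos|force"
```

```text
tcp_pos: [0.6402, -0.1356, 0.1143]
ft_force: [-1.4, -0.5, -3.1]
tcp_pos: [0.6412, -0.1354, 0.1143]
ft_force: [0.0, 0.1, -2.4]
tcp_pos: [0.6422, -0.1352, 0.1143]
ft_force: [-0.4, -0.8, -3.2]
tcp_pos: [0.6432, -0.135, 0.1143]
ft_force: [-0.8, -0.4, -3.6]
```

```bash
python3 -m pendant '[[1,0.2,0,0,0,0,0.3],[1,0.2,0,0,0,0,0.3]]'|grep -E "pos|force"; python3 -m pendant '[[1,0.2,0,0,0,0,0.3],[1,0.2,0,0,0,0,0.3]]'|grep -E "pos|force";  python3 -m pendant '[[1,0.2,0,0,0,0,0.3],[1,0.2,0,0,0,0,0.3]]'|grep -E "pos|force"
```

```text
tcp_pos: [0.6442, -0.1348, 0.1143]
ft_force: [-0.1, -1.3, -3.3]
tcp_pos: [0.6452, -0.1345, 0.1143]
ft_force: [0.1, -0.4, -3.8]
tcp_pos: [0.646, -0.1344, 0.1143]
ft_force: [-1.8, -1.4, -2.7]
```

```bash
python3 -m pendant '[[1,0.2,0,0,0,0,0.3],[2,0.3,0,0,0,0,0.3],[3,0.4,0,0,0,0,0.3],[3,0.4,0,0,0,0,0.3]]'|grep -E "pos|force"; python3 -m pendant '[[-15,-3,0,0,0,0,0.3],[-45,-8,0,0,0,0,0.3],[-80,-13,0,0,0,0,0.3],[-84,0,0,0,0,0.16,0.3],[-86,12,0,0,0,0.32,0.3],[-88,24,0,0,0,0.48,0.3],[-90,36,0,0,0,0.64,0.3],[-92,48,0,0,0,0.80,0.3],[-94,60,0,0,0,0.96,0.3],[-96,70,0,0,0,1.12,0.3],[-97,77,0,0,0,1.28,0.3],[-97,77,0,0,0,1.44,0.3],[-97,77,0,0,0,1.571,0.3],[-73,81,0,0,0,1.571,0.3],[-49,85,0,0,0,1.571,0.3],[-26,89,0,0,0,1.571,0.3],[-26,89,0,0,0,1.571,0.3],[-26,89,0,0,0,1.571,0.3]]'|grep -E "pos|force"; python3 -c "
from h import *
print(yaw()[0])"
```

```text
tcp_pos: [0.647, -0.1342, 0.1135]
ft_force: [-8.5, -2.7, 0.3]
tcp_pos: [0.6228, -0.0448, 0.1141]
ft_force: [-0.2, 0.0, -3.7]
9.460198825324696
```

```bash
python3 -m pendant '[[1,-10,0,0,0,0,0.3],[2,-20,0,0,0,0,0.3],[4,-30,0,0,0,0,0.3],[6,-40,0,0,0,0,0.3],[7,-50,0,0,0,0,0.3],[9,-60,0,0,0,0,0.3],[11,-70,0,0,0,0,0.3],[12,-80,0,0,0,0,0.3],[13,-86,0,0,0,0,0.3],[13,-86,0,0,0,0,0.3],[14,-86,0,0,0,0,0.3],[15,-86,0,0,0,0,0.3],[16,-86,0,0,0,0,0.3],[16,-86,0,0,0,0,0.3]]'|grep -E "pos|force"; python3 -m pendant '[[1,0.2,0,0,0,0,0.3],[1,0.2,0,0,0,0,0.3]]'|grep -E "pos|force";  python3 -m pendant '[[1,0.2,0,0,0,0,0.3],[1,0.2,0,0,0,0,0.3]]'|grep -E "pos|force";python3 -m pendant '[[1,0.2,0,0,0,0,0.3],[1,0.2,0,0,0,0,0.3]]'|grep -E "pos|force"
```

```text
tcp_pos: [0.6393, -0.1308, 0.1144]
ft_force: [-0.7, -0.4, -4.2]
tcp_pos: [0.6402, -0.1307, 0.1143]
ft_force: [-0.7, -0.9, -2.7]
tcp_pos: [0.641, -0.1306, 0.1143]
ft_force: [-1.4, 0.1, -3.2]
tcp_pos: [0.6413, -0.1305, 0.114]
ft_force: [-5.2, -0.3, -1.8]
```

```bash
python3 -m pendant '[[1,0.2,0,0,0,0,0.3],[1,0.2,0,0,0,0,0.3]]'|grep -E "pos|force"; python3 -m pendant '[[-15,-3,0,0,0,0,0.3],[-45,-8,0,0,0,0,0.3],[-80,-13,0,0,0,0,0.3],[-84,0,0,0,0,0.16,0.3],[-86,12,0,0,0,0.32,0.3],[-88,24,0,0,0,0.48,0.3],[-90,36,0,0,0,0.64,0.3],[-92,48,0,0,0,0.80,0.3],[-94,60,0,0,0,0.96,0.3],[-96,67,0,0,0,1.12,0.3],[-97,73,0,0,0,1.28,0.3],[-97,73,0,0,0,1.44,0.3],[-97,73,0,0,0,1.571,0.3],[-73,77,0,0,0,1.571,0.3],[-49,81,0,0,0,1.571,0.3],[-26,85,0,0,0,1.571,0.3],[-26,85,0,0,0,1.571,0.3],[-26,85,0,0,0,1.571,0.3]]'|grep -E "pos|force"; python3 -m pendant '[[2,-10,0,0,0,0,0.3],[3,-20,0,0,0,0,0.3],[5,-30,0,0,0,0,0.3],[7,-40,0,0,0,0,0.3],[8,-50,0,0,0,0,0.3],[10,-60,0,0,0,0,0.3],[12,-70,0,0,0,0,0.3],[13,-80,0,0,0,0,0.3],[15,-90,0,0,0,0,0.3],[15,-90,0,0,0,0,0.3],[15,-90,0,0,0,0,0.3]]'|grep -E "pos|force"; python3 -m pendant '[[1,0.2,0,0,0,0,0.3],[1,0.2,0,0,0,0,0.3]]'|grep -E "pos|force"; python3 -m pendant '[[1,0.2,0,0,0,0,0.3],[1,0.2,0,0,0,0,0.3]]'|grep -E "pos|force"
```

```text
tcp_pos: [0.6416, -0.1304, 0.1138]
ft_force: [-7.6, -2.2, -0.5]
tcp_pos: [0.6168, -0.0451, 0.1141]
ft_force: [-0.7, -0.3, -3.8]
tcp_pos: [0.6325, -0.1354, 0.1146]
ft_force: [-0.2, -0.4, -3.0]
tcp_pos: [0.6332, -0.1347, 0.1143]
ft_force: [-0.9, -0.3, -3.3]
tcp_pos: [0.6342, -0.1347, 0.1143]
ft_force: [-1.1, 0.3, -2.9]
```

```bash
python3 -m pendant '[[1,0.2,0,0,0,0,0.3],[1,0.2,0,0,0,0,0.3]]'|grep -E "pos|force"; python3 -m pendant '[[1,0.2,0,0,0,0,0.3],[1,0.2,0,0,0,0,0.3]]'|grep -E "pos|force";  python3 -m pendant '[[1,0.2,0,0,0,0,0.3],[1,0.2,0,0,0,0,0.3]]'|grep -E "pos|force"; python3 -m pendant '[[1,0.2,0,0,0,0,0.3],[1,0.2,0,0,0,0,0.3]]'|grep -E "pos|force"
```

```text
tcp_pos: [0.6352, -0.1346, 0.1143]
ft_force: [-1.7, -1.1, -3.1]
tcp_pos: [0.6362, -0.1344, 0.1143]
ft_force: [0.4, -0.2, -3.8]
tcp_pos: [0.6371, -0.1342, 0.1143]
ft_force: [-1.3, -0.9, -3.0]
tcp_pos: [0.6375, -0.1341, 0.1142]
ft_force: [-5.6, -1.5, -1.2]
```

```bash
python3 -m pendant '[[1,0.2,0,0,0,0,0.3],[1,0.2,0,0,0,0,0.3]]'|grep -E "pos|force"; python3 -m pendant '[[-15,-3,0,0,0,0,0.3],[-45,-8,0,0,0,0,0.3],[-80,-15,0,0,0,0,0.3],[-100,-20,0,0,0,0,0.3],[-100,-20,-5,0,0,0,0.3],[-100,-20,-9,0,0,0,0.3],[-100,-20,-11,0,0,0,0.3],[-100,-20,-11,0,0,0,0.3]]' |grep -E "pos|force"; python3 -m pendant '[[0,0,-1,0,0,0,0.3],[0,0,-1,0,0,0,0.7],[0,0,-1,0,0,0,0.9],[0,0,-1,0,0,0,1],[0,0,30,0,0,0,1],[0,0,80,0,0,0,1],[0,0,110,0,0,0,1],[0,40,110,0,0,0.1,0.6],[0,80,110,0,0,0.25,0.6],[-5,120,110,0,0,0.4,0.6],[-10,160,110,0,0,0.55,0.6],[-15,200,110,0,0,0.7,0.6],[-20,240,110,0,0,0.85,0.6],[-21,254,110,0,0,0.985,0.6],[-21,254,110,0,0,0.985,0.6]]'; python3 - <<'E'
from h import *
print(yaw()[0])
c=cam("top");a=c["color"][150:260,195:435]
cv2.imwrite("pics/m11.png",cv2.resize(a,None,fx=3.3,fy=3.3,interpolation=cv2.INTER_CUBIC))
E
```

```text
tcp_pos: [0.6378, -0.134, 0.1139]
ft_force: [-7.2, -2.2, -0.8]
tcp_pos: [0.5395, -0.1535, 0.103]
ft_force: [0.6, 0.4, -3.7]
time: 68.1
tcp_pos: [0.518, 0.101, 0.2135]
ee_rot: [-0.148, -0.692, 0.692, 0.147]
ft_force: [-1.1, -0.2, -0.4]
opening: 0.0509
155.9280130869981
```

View pics/m11.png

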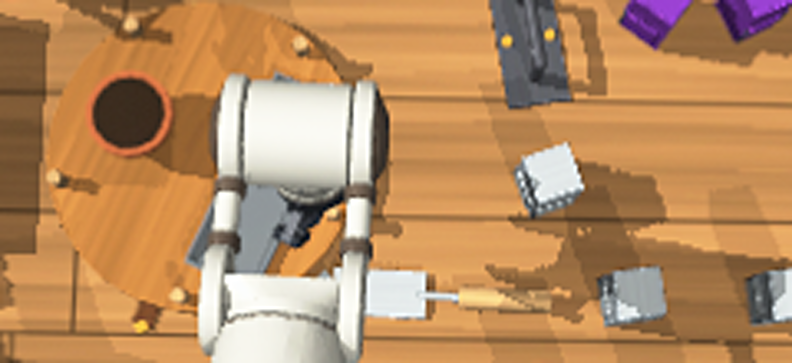

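Tin A stands upright and shut at about (549,180) in the crop, turned slightly. The gripper is above peg 1. Gripping the peg next.

```bash
python3 -m pendant '[[-1,-1,-50,0,0,0,0.6],[-2,-2,-100,0,0,0,0.6],[-2,-2,-135,0,0,0,0.6],[-2,-2,-144,0,0,0,0.6],[-2,-2,-144,0,0,0,0.6],[-2,-2,-144,0,0,0,0],[-2,-2,-144,0,0,0,0],[-2,-2,-144,0,0,0,0],[-2,-2,-144,0,0,0,0],[-2,-2,-144,0,0,0,0]]' 30
```

```text
time: 69.4
tcp_pos: [0.5173, 0.0981, 0.0709]
ee_rot: [0.149, 0.692, -0.691, -0.147]
ft_force: [-1.8, -0.2, 6.6]
opening: 0.0148
```

```bash
python3 - <<'E'
import numpy as np
ax=np.array([.5787,.2408]);p=np.array([.5173,.0981]);d=p-ax;a0=np.degrees(np.arctan2(d[1],d[0]));r=.155
for k in range(1,15):
    a=a0+(-199.3-a0)*k/14; q=ax+r*np.array([np.cos(np.radians(a)),np.sin(np.radians(a))])
    print((q-p)*1000//.5*.5, round(np.radians(a-a0),2))
E
```

```text
[-15.    7.5] -0.11
[-29.   16.5] -0.21
[-42.   26.5] -0.32
[-54.   38.5] -0.43
[-64.5  51.5] -0.54
[-73.5  65.5] -0.64
[-81.  80.] -0.75
[-86.5  95.5] -0.86
[-91. 112.] -0.97
[-93. 128.] -1.07
[-94. 145.] -1.18
[-92.5 161.5] -1.29
[-90.  177.5] -1.39
[-85.  193.5] -1.5
```

```bash
python3 -m pendant '[[-15,7.5,0,0,0,-0.11,0],[-29,16.5,0,0,0,-0.21,0],[-42,26.5,0,0,0,-0.32,0],[-54,38.5,0,0,0,-0.43,0],[-64.5,51.5,0,0,0,-0.54,0],[-73.5,65.5,0,0,0,-0.64,0],[-81,80,0,0,0,-0.75,0],[-86.5,95.5,0,0,0,-0.86,0],[-91,112,0,0,0,-0.97,0],[-93,128,0,0,0,-1.07,0],[-94,145,0,0,0,-1.18,0],[-92.5,161.5,0,0,0,-1.29,0],[-90,177.5,0,0,0,-1.39,0],[-85,193.5,0,0,0,-1.5,0],[-85,193.5,0,0,0,-1.5,0],[-85,193.5,0,0,0,-1.5,0]]'; python3 -m pendant '[[0,0,0,0,0,0,0.5],[0,0,0,0,0,0,0.6],[0,0,40,0,0,0,0.6],[0,0,90,0,0,0,0.6],[0,0,140,0,0,0,0.6],[0,-50,140,0,0,0,0.8],[0,-100,140,0,0,0,1],[0,-150,140,0,0,0,1],[0,-200,140,0,0,0,1],[0,-250,140,0,0,0,1],[0,-300,140,0,0,0,1],[0,-300,140,0,0,0,1]]'; python3 - <<'E'
from h import *
print(yaw()[0])
c=cam("top");save(c,"t12.png",(195,135,475,265),2.85)
im=c["color"];g=im.max(2).astype(int)-im.min(2); m=((g<25)&(im.min(2)>150)).astype(np.uint8)
n,l,st,ce=cv2.connectedComponentsWithStats(m[140:260,340:480])
for i in range(1,n):
    if st[i,4]>60:
        yx=np.argwhere(l==i)[:,::-1]+[340,140]; w=np.array([p2w(c,u,v,.11)[:2]*1000 for u,v in yx],np.float32)
        print(st[i,4],w.mean(0).round(1),cv2.minAreaRect(w))
E
```

```text
time: 71.4
tcp_pos: [0.4314, 0.293, 0.0709]
ee_rot: [-0.579, -0.406, 0.405, 0.58]
ft_force: [-4.1, 2.0, 9.1]
opening: 0.0147
time: 72.9
tcp_pos: [0.4311, -0.011, 0.2094]
ee_rot: [0.581, 0.404, -0.404, -0.58]
ft_force: [0.4, 0.2, -0.1]
opening: 0.0851
69.64177050440429
226 [ 549.5 -126.2] ((549.0617065429688, -122.68682861328125), (50.909423828125, 59.0461540222168), 18.33623504638672)
338 [461.1 -73.2] ((454.8848876953125, -69.8713150024414), (52.619422912597656, 102.68484497070312), 79.44766235351562)
204 [ 430.4 -215.8] ((429.9513244628906, -215.83319091796875), (48.3641357421875, 49.30459213256836), 10.122258186340332)
202 [ 432.  -376.4] ((430.9156494140625, -375.20501708984375), (49.14908981323242, 50.21293640136719), 7.150060176849365)
```

View pics/t12.png

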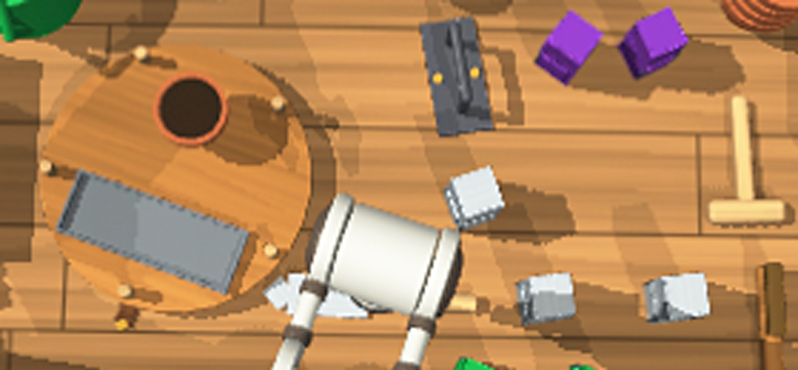

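The tray now faces the tongue, with peg 1 at (124,290) and the diamond at (122,323). A was knocked: it is now at about (475,198), still upright. I'll verify the turntable angle from the pegs and refine A before picking.

```bash
python3 - <<'E'
from h import *
from scipy.optimize import least_squares
c=cam("top"); s=2.85
f=lambda x,y:(194.7+x/s,134.7+y/s)
pg=np.array([p2w(c,*f(*p),.07)[:2] for p in[(124,289),(270,250),(278,103),(141,53),(46,166)]])
pt=p2w(c,*f(122,323),.006)[:2]
ax=least_squares(lambda v:np.hypot(*(pg-v).T)-.155,[.575,.24]).x
an=np.degrees(np.arctan2(*(pg-ax).T[::-1])); b=[(an[k]-72*k)%360 for k in range(5)]
print("axis",ax,"peg1 dir",b,"pointer dir",np.degrees(np.arctan2(*(pt-ax)[::-1])))
tr=[p2w(c,*f(*p),.048)[:2] for p in[(80,170),(248,234),(226,292),(59,229)]]; print("tray corners mid",np.mean(tr,0),np.array(tr).round(3).tolist())
im=c["color"][:,:,:].astype(int); g=im.max(2)-im.min(2)
m=((g<25)&(im.min(2)>195)).astype(np.uint8); m[:,:345]=0;m[:,372:]=0;m[:190]=0;m[220:]=0
yx=np.argwhere(m)[:,::-1]; w=np.array([p2w(c,u,v,.11)[:2]*1000 for u,v in yx],np.float32); print(len(w),w.mean(0),cv2.minAreaRect(w))
E
```

```text
axis [0.57664965 0.24052159] peg1 dir [np.float64(160.05215630095003), np.float64(160.28325335072404), np.float64(160.2518594695879), np.float64(160.5455173592389), np.float64(160.48012792724796)] pointer dir 160.39838952500415
tray corners mid [0.50565342 0.2643366 ] [[0.58, 0.358], [0.504, 0.147], [0.432, 0.172], [0.506, 0.38]]
221 [ 548.0093  -124.35623] ((535.5944213867188, -106.3837890625), (55.654823303222656, 109.2794418334961), 35.14134216308594)
```

```bash
python3 -m pendant '[[20,-20,0,0,0,-0.16,1],[40,-40,0,0,0,-0.32,1],[60,-60,0,0,0,-0.48,1],[80,-80,0,0,0,-0.64,1],[100,-100,0,0,0,-0.8,1],[118,-116,0,0,0,-0.9,1],[118,-116,0,0,0,-0.9,1],[118,-116,-50,0,0,-0.9,1],[118,-116,-85,0,0,-0.9,1],[118,-116,-105,0,0,-0.9,1],[118,-116,-105,0,0,-0.9,1],[118,-116,-105,0,0,-0.9,0.3],[118,-116,-105,0,0,-0.9,0.3],[118,-116,-105,0,0,-0.9,0.3],[118,-116,-105,0,0,-0.9,0.3],[118,-116,-105,0,0,-0.9,0.3]]' 60;  python3 -m pendant '[[0,0,5,0,0,0,0.3],[0,0,40,0,0,0,0.3],[0,0,90,0,0,0,0.3],[0,0,130,0,0,0,0.3],[0,0,130,0,0,0,0.3]]'; python3 -c "
from h import *
print(yaw()[0])"
```

```text
time: 75.0
tcp_pos: [0.5504, -0.1246, 0.1062]
ee_rot: [0.699, 0.114, -0.112, -0.697]
ft_force: [1.5, -0.0, 5.8]
opening: 0.049
time: 75.62
tcp_pos: [0.5507, -0.1251, 0.2377]
ee_rot: [0.699, 0.115, -0.111, -0.697]
ft_force: [-0.5, -0.1, -3.6]
opening: 0.049
18.393766657919244
```

```bash
python3 -m pendant '[[-2,45,0,0,0,-0.07,0.3],[-4,91,0,0,0,-0.14,0.3],[-6,137,0,0,0,-0.21,0.3],[-8,182,0,0,0,-0.28,0.3],[-10,228,0,0,0,-0.35,0.3],[-12,274,0,0,0,-0.42,0.3],[-14,320,0,0,0,-0.49,0.3],[-16,365,0,0,0,-0.56,0.3],[-18,411,0,0,0,-0.63,0.3],[-20,456,0,0,0,-0.66,0.3],[-20,456,0,0,0,-0.66,0.3],[-20,456,-40,0,0,-0.66,0.3],[-20,456,-70,0,0,-0.66,0.3],[-20,456,-78,0,0,-0.66,0.3],[-20,456,-78,0,0,-0.66,0.3]]'; python3 -c "
from h import *
print(yaw()[0])"
```

```text
time: 77.5
tcp_pos: [0.5287, 0.3309, 0.1554]
ee_rot: [0.697, -0.12, 0.119, -0.697]
ft_force: [-0.1, -0.0, -3.4]
opening: 0.049
-19.453854417260516
```

```bash
python3 -m pendant '[[1.5,0,-5,0,0,0,0.3],[1.5,0,-9,0,0,0,0.3],[1.5,0,-11,0,0,0,0.3],[1.5,0,-11,0,0,0,0.3]]'; python3 -m pendant '[[0,0,-0.5,0,0,0,0.3],[0,0,-0.5,0,0,0,0.6],[0,0,-0.5,0,0,0,0.8],[0,0,-0.5,0,0,0,0.9],[0,0,30,0,0,0,0.9],[0,0,80,0,0,0,1],[-8,-45,90,0,0,0.1,1],[-16,-91,90,0,0,0.2,1],[-24,-137,90,0,0,0.3,1],[-32,-182,90,0,0,0.4,1],[-42,-228,90,0,0,0.5,1],[-52,-274,90,0,0,0.5,1],[-62,-320,90,0,0,0.5,1],[-72,-365,90,0,0,0.5,1],[-82,-411,90,0,0,0.5,1],[-92,-457,90,0,0,0.5,1],[-101,-502,90,0,0,0.5,1],[-102,-547,90,0,0,0.51,1],[-102,-547,90,0,0,0.51,1]]'; python3 - <<'E'
from h import *
print(yaw()[0])
c=cam("top");im=c["color"].astype(int); g=im.max(2)-im.min(2);m=((g<25)&(im.min(2)>150)).astype(np.uint8)
a=c["color"][150:260,200:300];c2=cam("side");b=c2["color"][110:220,240:360]
cv2.imwrite("pics/m13.png",cv2.resize(np.hstack([a,b]),None,fx=3.6,fy=3.6,interpolation=cv2.INTER_CUBIC))
E
```

```text
time: 78.0
tcp_pos: [0.5305, 0.3317, 0.1452]
ee_rot: [0.697, -0.119, 0.119, -0.697]
ft_force: [0.8, -0.5, -3.8]
opening: 0.0493
time: 80.38
tcp_pos: [0.4284, -0.2178, 0.2358]
ee_rot: [0.705, 0.059, -0.059, -0.704]
ft_force: [-0.3, 1.9, 0.4]
opening: 0.0858
9.568530679083496
```

View pics/m13.png

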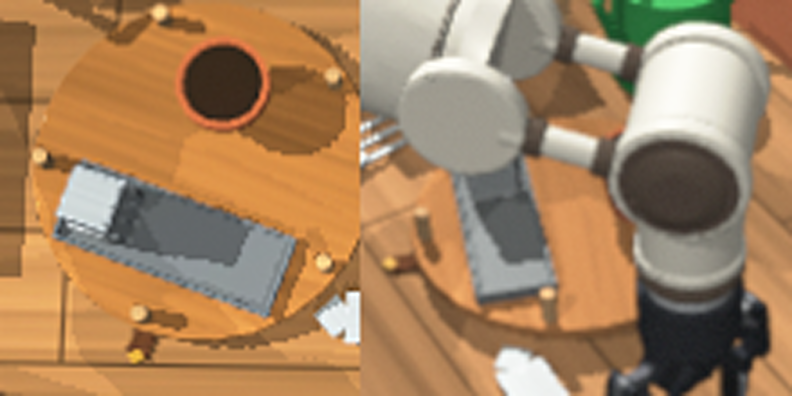

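Tin A stands in the far end of the tray, top at (93,200). Now B goes to the middle slot.

```bash
python3 -m pendant '[[0,1.5,-50,0,0,0,1],[0,1.5,-100,0,0,0,1],[0,1.5,-125,0,0,0,1],[0,1.5,-130,0,0,0,1],[0,1.5,-130,0,0,0,1],[0,1.5,-130,0,0,0,0.3],[0,1.5,-130,0,0,0,0.3],[0,1.5,-130,0,0,0,0.3],[0,1.5,-130,0,0,0,0.3],[0,1.5,-130,0,0,0,0.3]]' 60;  python3 -m pendant '[[0,0,5,0,0,0,0.3],[0,0,40,0,0,0,0.3],[0,0,90,0,0,0,0.3],[0,0,130,0,0,0,0.3],[0,0,130,0,0,0,0.3]]'; python3 -c "
from h import *
print(yaw()[0])"
```

```text
time: 81.72
tcp_pos: [0.4297, -0.2146, 0.1069]
ee_rot: [0.705, 0.061, -0.06, -0.704]
ft_force: [0.9, 0.9, 5.6]
opening: 0.0489
time: 82.35
tcp_pos: [0.4299, -0.215, 0.2384]
ee_rot: [0.706, 0.062, -0.059, -0.703]
ft_force: [0.8, -0.8, -3.7]
opening: 0.0492
9.79769400119847
```

```bash
python3 -m pendant '[[8,48,0,0,0,-0.05,0.3],[16,96,0,0,0,-0.1,0.3],[24,144,0,0,0,-0.15,0.3],[32,192,0,0,0,-0.2,0.3],[40,240,0,0,0,-0.25,0.3],[48,288,0,0,0,-0.3,0.3],[56,336,0,0,0,-0.35,0.3],[64,384,0,0,0,-0.4,0.3],[70,432,0,0,0,-0.45,0.3],[77,465,0,0,0,-0.51,0.3],[77,480,0,0,0,-0.51,0.3],[77,480,0,0,0,-0.51,0.3],[77,480,-40,0,0,-0.51,0.3],[77,480,-70,0,0,-0.51,0.3],[77,480,-78,0,0,-0.51,0.3],[77,480,-78,0,0,-0.51,0.3],[77,480,-78,0,0,-0.51,0.3]]'; python3 -c "
from h import *
print(yaw()[0])"
```

```text
time: 84.48
tcp_pos: [0.5068, 0.2662, 0.1591]
ee_rot: [-0.697, 0.118, -0.12, 0.697]
ft_force: [0.6, 0.3, -3.1]
opening: 0.0489
-19.442801088565705
```

```bash
python3 -m pendant '[[0,-1,-6,0,0,0,0.3],[0,-1,-11,0,0,0,0.3],[0,-1,-13,0,0,0,0.3],[0,-1,-13.5,0,0,0,0.3]]'; python3 -m pendant '[[0,0,-0.5,0,0,0,0.3],[0,0,-0.5,0,0,0,0.6],[0,0,-0.5,0,0,0,0.8],[0,0,-0.5,0,0,0,0.9],[0,0,30,0,0,0,0.9],[0,0,80,0,0,0,1],[-6,-54,90,0,0,0.1,1],[-12,-108,90,0,0,0.2,1],[-18,-162,90,0,0,0.3,1],[-24,-216,90,0,0,0.4,1],[-30,-270,90,0,0,0.5,1],[-36,-324,90,0,0,0.5,1],[-42,-378,90,0,0,0.5,1],[-48,-432,90,0,0,0.5,1],[-54,-486,90,0,0,0.5,1],[-60,-540,90,0,0,0.5,1],[-66,-590,90,0,0,0.5,1],[-75,-643,90,0,0,0.5,1],[-75,-643,90,0,0,0.5,1],[-75,-643,90,0,0,0.5,1]]'; python3 - <<'E'
from h import *
print(yaw()[0])
c=cam("side");print(w2p(c,[[.4317,-.377,.11]]))
im=c["color"].astype(int); g=im.max(2)-im.min(2);m=((g<25)&(im.min(2)>150)).astype(np.uint8)[270:345,330:400]
n,l,st,ce=cv2.connectedComponentsWithStats(m)
print([(st[i].tolist(),(ce[i]+[330,270]).round(1)) for i in range(1,n) if st[i,4]>80])
E
```

```text
time: 84.98
tcp_pos: [0.5057, 0.2654, 0.1448]
ee_rot: [-0.697, 0.119, -0.119, 0.697]
ft_force: [-3.7, -1.7, 6.8]
opening: 0.0491
time: 87.48
tcp_pos: [0.4306, -0.3773, 0.2335]
ee_rot: [-0.704, -0.057, 0.057, 0.705]
ft_force: [0.2, 0.0, -0.0]
opening: 0.0854
9.205776556888527
[[362.99553488 293.36649156]]
[([21, 15, 25, 20, 275], array([363.2, 294.4]))]
```

C is still in place, so I pick it and take it to the near slot.

```bash
python3 -m pendant '[[0,0,-50,0,0,0,1],[0,0,-100,0,0,0,1],[0,0,-123,0,0,0,1],[0,0,-128,0,0,0,1],[0,0,-128,0,0,0,1],[0,0,-128,0,0,0,0.3],[0,0,-128,0,0,0,0.3],[0,0,-128,0,0,0,0.3],[0,0,-128,0,0,0,0.3],[0,0,-128,0,0,0,0.3]]' 60;  python3 -m pendant '[[0,0,5,0,0,0,0.3],[0,0,40,0,0,0,0.3],[0,0,90,0,0,0,0.3],[0,0,130,0,0,0,0.3],[0,0,130,0,0,0,0.3]]'; python3 -c "
from h import *
print(yaw()[0])"
```

```text
time: 88.78
tcp_pos: [0.4316, -0.3787, 0.1075]
ee_rot: [0.706, 0.058, -0.056, -0.704]
ft_force: [1.2, 0.9, 6.3]
opening: 0.049
time: 89.4
tcp_pos: [0.4316, -0.3792, 0.239]
ee_rot: [0.707, 0.058, -0.056, -0.703]
ft_force: [0.2, -0.3, -4.8]
opening: 0.049
9.223682393869725
```

```bash
python3 -m pendant '[[5,50,0,0,0,-0.05,0.3],[10,100,0,0,0,-0.1,0.3],[15,150,0,0,0,-0.15,0.3],[20,200,0,0,0,-0.2,0.3],[25,250,0,0,0,-0.25,0.3],[30,300,0,0,0,-0.3,0.3],[35,350,0,0,0,-0.35,0.3],[40,400,0,0,0,-0.4,0.3],[45,450,0,0,0,-0.45,0.3],[49,500,0,0,0,-0.5,0.3],[51,545,0,0,0,-0.5,0.3],[52,570,0,0,0,-0.5,0.3],[52,577,0,0,0,-0.5,0.3],[52,577,0,0,0,-0.5,0.3],[52,577,-40,0,0,-0.5,0.3],[52,577,-70,0,0,-0.5,0.3],[52,577,-78,0,0,-0.5,0.3],[52,577,-78,0,0,-0.5,0.3],[52,577,-78,0,0,-0.5,0.3]]'; python3 -c "
from h import *
print(yaw()[0])"
```

```text
time: 91.78
tcp_pos: [0.4838, 0.1991, 0.1594]
ee_rot: [-0.697, 0.118, -0.12, 0.697]
ft_force: [0.4, -0.2, -3.7]
opening: 0.049
-19.445211416519392
```

```bash
python3 -m pendant '[[0,0,-6,0,0,0,0.3],[0,0,-11,0,0,0,0.3],[0,0,-13,0,0,0,0.3],[0,0,-13.5,0,0,0,0.3]]'; python3 -m pendant '[[0,0,-0.5,0,0,0,0.3],[0,0,-0.5,0,0,0,0.6],[0,0,-0.5,0,0,0,0.8],[0,0,-0.5,0,0,0,0.9],[0,0,30,0,0,0,0.9],[0,0,80,0,0,0,1],[0,-50,110,0,0,0,1],[0,-100,110,0,0,0,1],[0,-150,110,0,0,0,1],[0,-200,110,0,0,0,1],[0,-250,110,0,0,0,1],[0,-300,110,0,0,0,1],[-20,-350,110,0,0,0,1],[-50,-400,110,0,0,0,1],[-80,-440,110,0,0,0,1],[-110,-480,110,0,0,0,1],[-110,-480,110,0,0,0,1]]'; python3 - <<'E'
from h import *
c=cam("top");a=c["color"][145:265,195:325];c2=cam("side");b=c2["color"][130:250,240:370]
cv2.imwrite("pics/m14.png",cv2.resize(np.hstack([a,b]),None,fx=3.07,fy=3.07,interpolation=cv2.INTER_CUBIC))
E
```

```text
time: 92.28
tcp_pos: [0.4827, 0.1993, 0.1456]
ee_rot: [0.697, -0.119, 0.119, -0.697]
ft_force: [-4.1, -0.1, 7.1]
opening: 0.0489
time: 94.4
tcp_pos: [0.3711, -0.283, 0.2544]
ee_rot: [0.697, -0.121, 0.121, -0.696]
ft_force: [-0.2, 0.7, -0.2]
opening: 0.0855
```

View pics/m14.png

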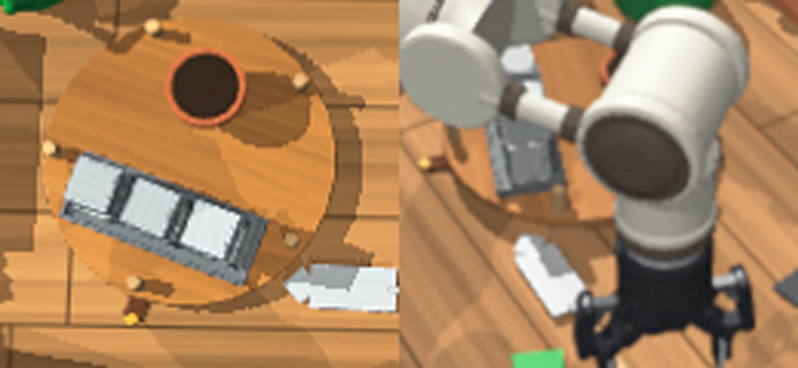

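All three tins stand in a row in the tray, tops at (93,183), (150,208) and (210,230). Peg 1 at (134,283) lines up with the diamond at (131,318). One last angle check, then I hand in.

```bash
python3 - <<'E'
from h import *
from scipy.optimize import least_squares
c=cam("top"); s=3.07
f=lambda x,y:(194.7+x/s,144.7+y/s)
pg=np.array([p2w(c,*f(*p),.07)[:2] for p in[(134,283),(290,238),(301,82),(152,27),(50,148)]])
pt=p2w(c,*f(131,318),.006)[:2]; ax=least_squares(lambda v:np.hypot(*(pg-v).T)-.155,[.575,.24]).x
an=np.degrees(np.arctan2(*(pg-ax).T[::-1])); b=np.array([(an[k]-72*k)%360 for k in range(5)])
print(b.mean(),np.degrees(np.arctan2(*(pt-ax)[::-1])))
u=np.array([np.cos(np.radians(b.mean())),np.sin(np.radians(b.mean()))]);v=np.array([-u[1],u[0]])
for p in[(93,183),(150,208),(210,230)]:
    d=p2w(c,*f(*p),.148)[:2]-ax-.075*u; print("tin in tray mm",(d@u*1000).round(1),(d@v*1000).round(1))
order.hand_in()
E
```

```text
160.21916667606288 160.35872624801203
tin in tray mm -3.0 -65.5
tin in tray mm 0.4 2.1
tin in tray mm -0.4 70.9
the job is handed in; nothing more can be done
```

All three tins are shut and standing upright in the tray, and the job was handed in at about 94 s of the 210 s allowed. No verdict came back.

**Flaps:** I wiped all three flaps of each tin against the near upright, then pressed each side onto it until contact, reading 5.6–8.5 N. The pictures of the parked tins showed every visible flap flat. I had no direct reading of the flap angles, and not every side could be seen.

**Turntable:** After all flaps were shut, I turned it about 86° clockwise by its first peg. The last check put the tray within 0.2° of the brass diamond, as close as the picture allows.

**Tins in the tray:** From the last picture, the tins sit at -65.5, 2.1 and 70.9 mm along the tray. They are within 3 mm of its centre line.

**What went unevenly:**
- My first grip on tin A was skewed (51 mm opening instead of 49), so I set it down on the bench and regripped.
- Tin A was also knocked about 3 cm while parked. It stayed upright, and I found it again by camera.

I did not touch the green and purple look-alikes, the trowel or any other bystander. I compared no before and after positions for them.

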